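# Clamp a sheet specimen in the star-handle test cell

### The arm

A 7-joint arm with a two-finger parallel gripper is mounted at the origin on a cart in front of the work surface, level with it; the furniture and walls round the work are solid. World frame = base frame: x ahead of the robot, y to its left, z up, the work surface at z = 0. Lengths are in m, angles in rad, forces in N, time in s.
With the tool pointing down it reaches from about 0.425 to 0.95 m from the base axis. Payload 4.7 kg.
Tool frame: the origin (TCP) lies midway between the tips of the shut fingers; the grasp point (between the pads) lies 19 mm behind it; z points along the fingers, y is the direction in which the jaws open and shut (so a half turn about z gives the same grasp; the last joint's range is limited). The gripper opens to 87 mm and grips with 3 to 60 N. Pads are 19 mm wide; open, the fingers measure 117 mm over their backs; the gripper's body (75 mm by 190 mm) begins 51 mm behind the grasp point.
Start: joints at [-1.316, 0.469, -0.049, 1.532, 0.024, 1.141, -0.082], TCP at [0.189, 0.648, 0.223] pointing down, gripper open.
Joint ranges: [-2.59, 2.59], [-0.33, 1.99], [-1.39, 1.29], [0.1, 2.45], [-1.04, 4.18], [0.21, 1.99], [-2.66, 2.66]. Speed limits (rad/s): [2.57, 2.57, 3.14, 3.14, 3.14, 3.14, 3.14].

### API

Orientations are given as a rotation vector (axis times angle).
In Python, from cell import readout, imaging, job gives the robot as it stands.
- The arm moves only by the tool apply_moves, never from a script. Its argument "motion" is a list of rows, each a list of 7 numbers: the closure in counts, from 0 (fully open) to 255 (shut), then the shift along the world's x, y, z in cm, then the turn, a rotation vector about the world's x, y, z in rad. In form: [[gripper, dx, dy, dz, ax, ay, az], ...]. A call has 1 to 8 rows; each row is the pose to reach, as a shift and turn from the pose commanded when the call began; what a row does not reach only later rows make up. A row lasts 1/12 s, in which the tool goes at most 41.7 mm and 7.16 degrees, less where a joint would pass 70% of its speed; a pose out of reach is approached as far as the arm can. A call with a gripper value outside its range is refused whole. The fingers move at their own pace and stop on an object; "grip_force" is the grip in N (left out, the last holds). Time passes only in rows, so rows that repeat a pose let the fingers close. It gives the time, the measured TCP pose, the force and the opening at its end, in the units of the state.
- readout.sense(): the state, without advancing time (a new reading comes with each control period).
- imaging.capture(name): name is "scene" or "side" or "wrist"; returns a dict with "frame" (400x640x3 uint8, red, green, blue), "range_z" (400x640 float32, m along the optical axis (not along the pixel's ray), 0 where there is no reading), "fov_y" (degrees; the focal length in pixels is half the picture's height over the tangent of half this angle, whatever the lens; pixels are square), "cx", "cy" (the principal point, pixels), "rvec" (rotation vector, rad) and "tvec" (3), from world to camera coordinates, as OpenCV has them; the wrist camera has in their place "mount" (4x4, takes a point from camera to tool coordinates, whose origin is the TCP and whose axes are the flange's). Camera axes: x right, y down, z forward; pixel columns grow to the right and rows downward; lengths in m; the calibration is good to about 2 mm. A picture is of the moment at which its call begins: read the wrist's pose just before it.
- job.finish_job(): hands the job in, once; it reports no verdict.
The state is a dict: "t": time; "joint_positions": joint angles; "dq": joint speeds; "tau": joint torques, N m; "ee_pos": TCP position; "tcp_rot": TCP orientation; "contact_force": force on the tool from outside, world axes, zero at the start; "moment": the same for the moment, N m; "grip_width": opening from 0.0 (shut) to 1.0 (fully open).
Only numpy, scipy, OpenCV 4.12 (cv2) and the standard library are available. Lean on these libraries where they do the work, as an engineer would, in place of code of your own. Each camera call takes 0.05 s, during which the arm holds its last target.

### The job

Load the green laminate panel from the rack into the sheet test cell: lay it flat on the black bed between the guides, silvered end first and right up against the back stop. Then turn the star handle on top clockwise until it comes up against its stop and the brass electrode is clamped firmly on the silver spot. Leave the brown panel standing in the rack and the bottle, coil and tape where they are.

Things in the scene. Friction and masses are not known exactly. Their poses are not given: they have to be found in the camera images.
- press: Sheet test cell, fixed on the bench: grey base, black bed, two steel columns, grey crosshead, star handle on top. Origin: on the bench surface under the vertical axis of spindle and star. Axes: x level, the way a panel is slid in (open mouth at -x), y across, z up. Bed top 34 mm above the bench. Back stop: its face at x = +35 mm. Base and bed reach from x = -87 to +63 mm, y +-88 mm.
- mouth (a point): Middle of the front edge of the bed top: x = -87 mm, 34 mm above the bench, in the press's frame; farther out is only open bench. Two guides stand 8 mm above the bed, 68 mm apart, from x = -74 mm to the stop, with flared mouths from -87 mm.
- crosshead (a point): Middle of the crosshead's top, on the axis, 122 mm above the bench. Crosshead 46 mm (x) by 176 mm (y), 24 mm thick; on it two column nuts at y = +-72 mm, up to 130 mm above the bench. Columns below it: 20 mm thick at y = +-68 mm.
- seat (a point): Point on the spindle axis 38 mm above the bench: where the centre of the silver spot belongs when the panel lies on the bed against the stop.
- hub (a point): Centre of the star handle, on its vertical axis, 148 mm above the bench, level with the spokes. Conical dark hub 58 mm across, top at 164 mm; four level steel spokes 90 degrees apart, 10 mm thick, black end balls 19 mm across centred 66 mm from the axis (outermost 76 mm). The spindle, 18 mm thick, sticks up through the hub to 180 mm above the bench when raised.
- star (a joint): Angle of the star in rad, 0 (electrode fully raised) to 4.7 (stop), growing as it turns clockwise seen from above. At 0 the spokes point along the press's +x, +y, -x and -y; at q each has turned clockwise by q. It stays where left; friction 0.15 N m, about 3 N of push on a spoke 50 mm from the axis. It lowers the spindle 3.2 mm per rad.
- electrode: Sprung brass electrode, 44 mm across, under the spindle. Its underside is 54 mm above the bench at star = 0 and 3.2 mm lower per rad; it meets a panel on the bed at star = 3.75, then its spring gives up to 3 mm (6 N at first, 15 N at the star's stop). Origin on the axis, at bench level when star = 0.
- panel_green: Green laminate panel 190 x 60 x 8 mm, 0.15 kg, loose, at first standing on a long edge in a groove of the rack. Origin: middle of that edge. Axes: x along the length to the silvered end (+-95 mm), y through the thickness (+-4 mm), z up the width (0 to 60 mm). A silver spot 40 mm across on both faces (either may be up); a small hole marks the plain end. Balanced at its middle.
- spot (a point): Centre of the silver spot, at mid-thickness of the green panel (x = 60, y = 0, z = 30 mm in its frame).
- panel_brown: Brown panel of the same size and kind, standing in the other groove of the rack, loose; to be left there.
- rack: White rack, fixed: two grooved bars across y, 112 mm long, 18 mm wide, at x = +-55 mm, joined by rods. Origin: centre of its underside, on the bench; x along the panels. Two grooves at y = +-25 mm, 11 mm wide, floor 8 mm and bar tops 30 mm above the bench; standing panels reach 68 mm above the bench. Either panel may be in either groove.
- component_meter: Long measuring instrument standing behind the middle of the bench, fixed, to be kept clear of: its front is 157 mm nearer the robot than its origin, its sides 178 mm to either side, 120 mm tall; the brown mailers on it overhang its front by 20 mm, 160 to 205 mm above the bench. The bench's front edge is 185 mm nearer the robot than its front.
- alcohol_bottle: White bottle with blue cap, 43 mm across, 100 mm tall, loose; origin at the centre of its underside.
- coil_standard: Round grey-blue coil with two brass terminals, 50 mm across, 46 mm tall, loose; origin at the centre of its underside.
- tape_kapton: Roll of amber tape, 59 mm across, 19 mm tall, loose; origin at the centre of its underside.

How it is judged:
By the outcome, as a careful person would: the job done as asked, in the order asked, and still so for the second after the job is handed in, with the robot touching nothing.
It also fails if it takes over 72 s, if anything falls off the work surface, if the arm or the gripper's body presses on something with over 40 N, if the wrist force passes 120 N, or if a joint passes its speed limit or range.

## Working session

There is one attempt and no reset: what is moved stays moved. The work goes in short steps, Python scripts to look and compute and a tool call to move; the robot and the scene stay as the last step left them, time stands still between calls to the robot, and variables do not carry over. Pictures are saved under pics/ and viewed, and the job is handed in when it is done.

Besides the shell and the picture viewer there is one more tool, called after "Emit:" as a command line: name --pt "numbers of a row" for each row, then --argument value for the rest. apply_moves: Moves the arm, as the interface text tells. Its arguments: {"type":"object","properties":{"motion":{"type":"array"},"grip_force":{"type":"number"}},"required":["motion"]}

```bash
mkdir -p pics; ls
cat > h.py <<'E'
import numpy as np, cv2
from cell import readout, imaging, job
from scipy.spatial.transform import Rotation as R
def cap(n,fn=None):
    s=readout.sense(); c=imaging.capture(n)
    if fn: cv2.imwrite('pics/'+fn,c['frame'][:,:,::-1])
    f=200/np.tan(np.radians(c['fov_y'])/2)
    c['K']=np.array([[f,0,c['cx']],[0,f,c['cy']],[0,0,1.]])
    if 'mount' in c:
        T=np.eye(4);T[:3,:3]=R.from_rotvec(s['tcp_rot']).as_matrix();T[:3,3]=s['ee_pos'];M=T@np.array(c['mount'])
        c['Rw'],c['o']=M[:3,:3],M[:3,3]
    else:
        r=R.from_rotvec(np.ravel(c['rvec'])).as_matrix(); c['Rw']=r.T; c['o']=-r.T@np.ravel(c['tvec'])
    return c
def onplane(c,uv,z):
    uv=np.atleast_2d(uv).astype(float); d=np.c_[uv,np.ones(len(uv))]@np.linalg.inv(c['K']).T@c['Rw'].T
    return c['o']+d*((z-c['o'][2])/d[:,2])[:,None]
def cloud(c):
    v,u=np.mgrid[0:400,0:640]; z=c['range_z']
    d=np.stack([u,v,np.ones_like(u)],-1)@np.linalg.inv(c['K']).T*z[...,None]
    P=d@c['Rw'].T+c['o']; P[z<=0]=np.nan
    return P
def proj(c,P):
    q=(np.atleast_2d(P)-c['o'])@c['Rw']@c['K'].T
    return q[:,:2]/q[:,2:]
E
python3 - <<'E'
from h import *
for n in('scene','side','wrist'):
    c=cap(n,n+'0.png'); print(n,c['fov_y'],c['o'].round(3),c['Rw'][:,2].round(2))
s=readout.sense();print(s)
E
```

```text
pics
scene 47.69275471475983 [-0.256  0.649  1.237] [ 0.53 -0.4  -0.75]
side 42.04243393463475 [-0.822 -0.28   0.965] [ 0.83  0.19 -0.52]
wrist 63.2061498467702 [0.111 0.67  0.383] [ 0.28 -0.08 -0.96]
{'t': 0.15, 'joint_positions': array([-1.31591252,  0.46920611, -0.04855537,  1.53340135,  0.024114  ,
        1.14100573, -0.08229734]), 'dq': array([ 8.68706159e-05, -2.28883575e-03, -4.10258213e-04, -3.72500240e-03,
        1.32969142e-03, -2.03341300e-04, -1.04362622e-03]), 'tau': array([ 9.28466907e-04, -5.08424306e+01, -8.06002691e-02, -2.36419666e+01,
       -6.13350724e-02,  3.56057100e-02,  1.09037155e-04]), 'ee_pos': array([0.1888769 , 0.64756666, 0.22178184]), 'tcp_rot': array([-4.44256517e-01, -3.10989241e+00,  2.24479693e-03]), 'contact_force': array([ 0.74477589, -0.36867198,  0.54638399]), 'moment': array([0.00837028, 0.04014945, 0.00344136]), 'grip_width': 1.0017768501936963}
```

View pics/scene0.png

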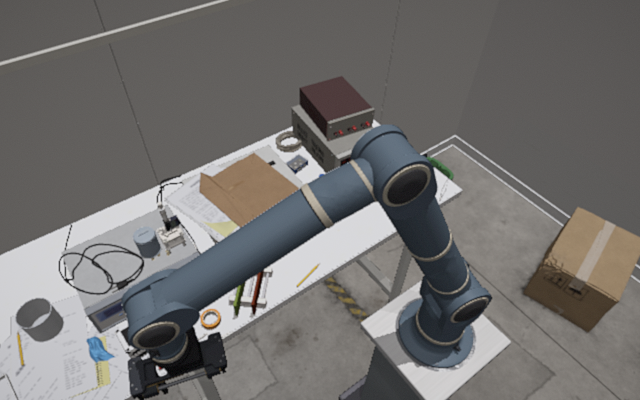

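View pics/side0.png

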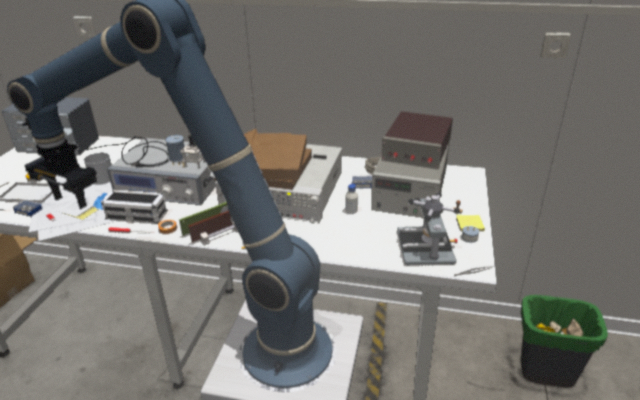

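View pics/wrist0.png

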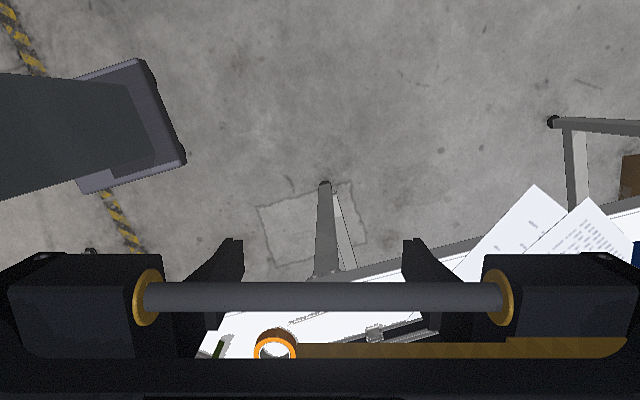

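The side view shows the rack near (208,222) with green behind brown, the press at about (428,238), the tape at (168,227) and the bottle at (352,198). In the scene view the rack is at (252,290) and the press is hidden by the arm.

Run:
```python
from h import *
for n in('scene','side'):
    c=cap(n); P=cloud(c); np.save(n+'P.npy',P)
    f=c['frame'].astype(int); hsv=cv2.cvtColor(c['frame'],cv2.COLOR_RGB2HSV)
    pts={'scene':dict(green=(236,298),brown=(260,290),tape=(210,311),table=(290,250)),'side':dict(green=(197,222),brown=(210,225),tape=(168,222),press=(430,255),bottle=(352,200),coil=(470,233),star=(430,203),table=(380,240),meter=(295,205))}[n]
    for k,(u,v) in pts.items(): print(n,k,P[v,u].round(3),f[v,u],hsv[v,u])
    x0,y0,x1,y1=(190,250,330,340) if n=='scene' else (385,180,495,275)
    cv2.imwrite(f'pics/{n}_crop.png',cv2.resize(c['frame'][y0:y1,x0:x1,::-1],None,fx=5.5,fy=5.5,interpolation=cv2.INTER_CUBIC))
    if n=='side': cv2.imwrite('pics/side_crop2.png',cv2.resize(c['frame'][180:255,140:260,::-1],None,fx=6,fy=6,interpolation=cv2.INTER_CUBIC))
```

```text
scene green [0.391 0.431 0.066] [125 143  68] [ 37 134 143]
scene brown [0.409 0.344 0.   ] [194 193 193] [  0   1 194]
scene tape [0.426 0.505 0.014] [157 150 138] [ 19  31 157]
scene table [0.102 0.423 0.636] [33 38 42] [103  55  42]
side green [0.374 0.386 0.067] [90 62 49] [ 10 116  90]
side brown [0.399 0.357 0.042] [60 46 44] [ 4 68 60]
side tape [0.427 0.518 0.014] [107  98  90] [ 14  41 107]
side press [ 0.402 -0.317  0.023] [84 81 84] [150   9  84]
side bottle [ 0.608 -0.055  0.053] [127 124 119] [ 19  16 127]
side coil [ 0.524 -0.431  0.03 ] [156 168 180] [105  34 180]
side star [ 0.466 -0.303  0.16 ] [97 95 98] [140   8  98]
side table [ 0.477 -0.165  0.001] [237 238 237] [ 60   1 238]
side meter [0.52  0.114 0.069] [120 119 112] [ 26  17 120]
```

View pics/scene_crop.png

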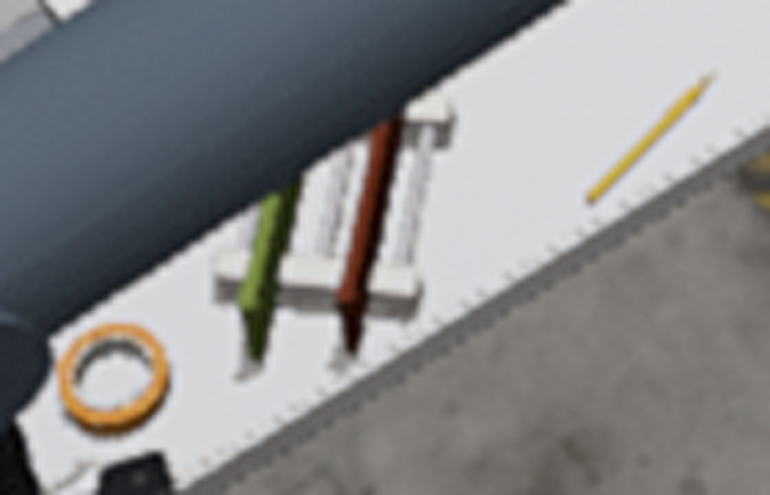

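View pics/side_crop.png

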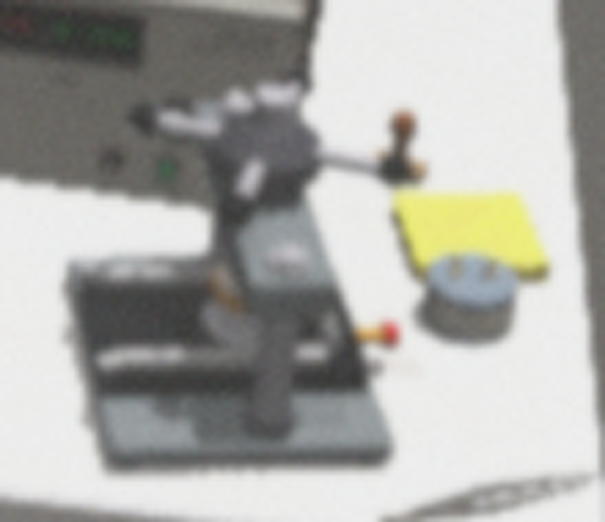

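View pics/side_crop2.png

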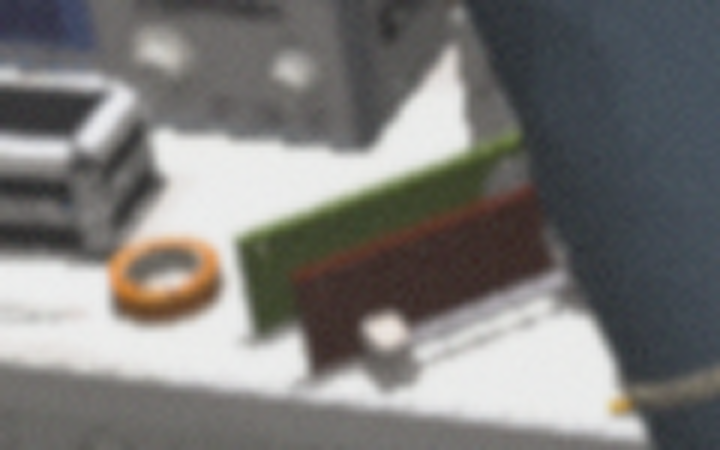

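The crops show the plain-end hole on the +y end of the green panel, with the silver spot at the other end. The press mouth faces +y, and its star is near 0. Next: estimate the panel line and the press pose from the depth data.

Run:
```python
from h import *
for n in('scene','side'):
    c=cap(n); P=cloud(c); hsv=cv2.cvtColor(c['frame'],cv2.COLOR_RGB2HSV).astype(int)
    H,S,V=hsv[...,0],hsv[...,1],hsv[...,2]
    reg=(P[...,0]>.3)&(P[...,0]<.6)&(P[...,1]>.15)&(P[...,1]<.5)
    for nm,m in(('green',(H>28)&(H<60)&(S>70)),('brown',((H<12)|(H>170))&(S>70))):
        m=m&reg&(P[...,2]>.060)&(P[...,2]<.075)
        p=P[m]; 
        if len(p)<8: print(n,nm,len(p));continue
        vx,vy,x0,y0=cv2.fitLine(p[:,:2].astype(np.float32),cv2.DIST_HUBER,0,.01,.01).ravel()
        t=(p[:,:2]-[x0,y0])@[vx,vy]
        print(n,nm,len(p),'dir',vx,vy,'c',x0,y0,'ends',np.array([x0,y0])+t.min()*np.array([vx,vy]),np.array([x0,y0])+t.max()*np.array([vx,vy]),'z',p[:,2].mean())
c=cap('side');P=cloud(c)
# press base points: z 0.02-0.036
r=(P[...,0]>.3)&(P[...,0]<.62)&(P[...,1]>-.5)&(P[...,1]<-.18)
m=r&(P[...,2]>.015)&(P[...,2]<.045)&(cv2.cvtColor(c['frame'],cv2.COLOR_RGB2HSV)[...,2]<130)
p=P[m];
print(cv2.minAreaRect(p[:,:2].astype(np.float32)*1000), len(p))
m=r&(P[...,2]>.116)&(P[...,2]<.127);print('cross',len(P[m]),cv2.minAreaRect(P[m][:,:2].astype(np.float32)*1000))
m=r&(P[...,2]>.138)&(P[...,2]<.2);print('star',len(P[m]),P[m][:,:2].min(0),P[m][:,:2].max(0),cv2.minAreaRect(P[m][:,:2].astype(np.float32)*1000))
```

```text
scene green 52 dir 0.74355185 -0.6686783 c 0.39847246 0.42396507 ends [0.36968016 0.44985806] [0.42441614 0.40063384] z 0.06594262959715287
scene brown 76 dir 0.7516394 -0.6595743 c 0.37460563 0.3783683 ends [0.34511284 0.40424863] [0.42574036 0.33349683] z 0.06524586793323178
side green 119 dir 0.7566489 -0.6538214 c 0.43492046 0.3872391 ends [0.37456992 0.43938809] [0.49379359 0.33636674] z 0.06511427019733919
side brown 133 dir 0.75243765 -0.6586635 c 0.39763895 0.35605857 ends [0.34674194 0.40061243] [0.44895375 0.31113898] z 0.06519425057974579
((517.02978515625, -329.5658264160156), (270.390380859375, 238.0970916748047), 15.489453315734863) 1275
cross 417 ((523.15869140625, -304.2959289550781), (283.6069030761719, 130.2894287109375), 29.244171142578125)
star 727 [ 0.39350755 -0.3846995 ] [ 0.61971707 -0.18018468] ((528.4645385742188, -292.35394287109375), (254.2926483154297, 136.64939880371094), 23.862577438354492)
```

Emit:
apply_moves --pt "0 3 -3 1 0 0 -0.06" --pt "0 6 -6 2 0 0 -0.12" --pt "0 9 -9 3 0 0 -0.18" --pt "0 12 -12 3 0 0 -0.24" --pt "0 15 -15 3 0 0 -0.3" --pt "0 18 -18 3 0 0 -0.36" --pt "0 21 -21 3 0 0 -0.435" --pt "0 24 -25 3 0 0 -0.435"

```text
t: 1.07
ee_pos: [0.4202, 0.4101, 0.2529]
tcp_rot: [1.108, 2.939, 0.002]
contact_force: [2.1, -0.3, -0.7]
grip_width: 1.002
```

Run:
```python
from h import *
for n in('scene','wrist'): cap(n,n+'1.png')
s=readout.sense();print(s['t'],s['ee_pos'],s['tcp_rot'],s['joint_positions'].round(2))
```

```text
1.1667 [0.42502819 0.40356107 0.25313685] [ 1.12327418e+00  2.92893837e+00 -2.77161187e-03] [-0.95  0.3   0.15  1.72 -0.04  1.13  0.05]
```

View pics/scene1.png

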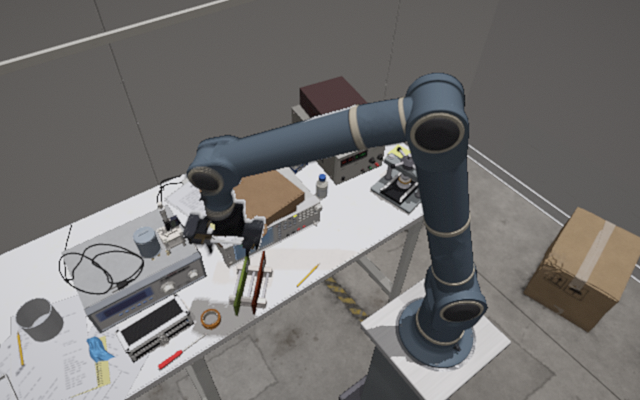

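View pics/wrist1.png

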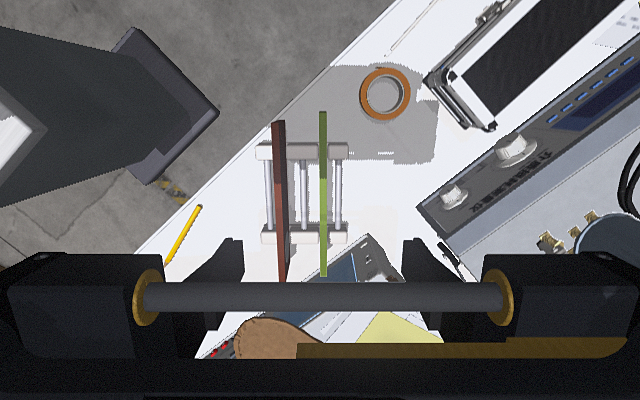

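The wrist view shows green standing at u≈323, v 110–275, well aligned with the tool, and brown at u≈278. The meter is below right. In the scene view the press is at (402,185), now in sight.

Run:
```python
from h import *
c=cap('wrist'); P=cloud(c); hsv=cv2.cvtColor(c['frame'],cv2.COLOR_RGB2HSV).astype(int); H,S,V=[hsv[...,i] for i in range(3)]
m=((H>28)&(H<60)&(S>70)).astype(np.uint8); m[:100]=0;m[277:]=0;m[:,:300]=0;m[:,345:]=0
pts=np.argwhere(m)[:,::-1].astype(float)
w=onplane(c,pts,.068)
vx,vy,x0,y0=cv2.fitLine(w[:,:2].astype(np.float32),cv2.DIST_HUBER,0,.01,.01).ravel()
t=(w[:,:2]-[x0,y0])@[vx,vy]; d=np.array([vx,vy]);e=[np.array([x0,y0])+q*d for q in(t.min(),t.max())]
print('dir',d,'ends',e,'len',np.ptp(t),'mid',(e[0]+e[1])/2, 'z',np.nanmedian(P[m>0][:,2]))
s=readout.sense();Rt=R.from_rotvec(s['tcp_rot']).as_matrix();print('jaw y',Rt[:,1],'z',Rt[:,2],s['ee_pos'])
# press
c=cap('scene');P=cloud(c)
x0,y0,x1,y1=355,135,440,225
cv2.imwrite('pics/press1.png',cv2.resize(c['frame'][y0:y1,x0:x1,::-1],None,fx=7,fy=6.5,interpolation=cv2.INTER_CUBIC))
sub=P[y0:y1,x0:x1].reshape(-1,3)
for zr in((.115,.127),(.14,.185),(.03,.04),(.016,.029)):
    q=sub[(sub[:,2]>zr[0])&(sub[:,2]<zr[1])&(sub[:,0]<.58)]
    print(zr,len(q),q.mean(0).round(3),q.min(0).round(3),q.max(0).round(3))
c=cap('side');P=cloud(c)
q=P[(P[...,2]>.13)&(P[...,2]<.2)&(P[...,0]<.56)&(P[...,1]<-.2)]
print(len(q),q.mean(0),q.min(0),q.max(0))
```

```text
dir [ 0.7466804 -0.665183 ] ends [array([0.37308713, 0.44782506]), array([0.51233248, 0.32377782])] len 0.18648587734339678 mid [0.44270981 0.38580144] z 0.06706391350802793
jaw y [6.64677397e-01 7.47130357e-01 4.33222170e-04] z [ 1.46306405e-03 -7.21753583e-04 -9.99998669e-01] [0.42182895 0.40748451 0.25299529]
(0.115, 0.127) 188 [ 0.494 -0.294  0.12 ] [ 0.412 -0.32   0.115] [ 0.554 -0.265  0.127]
(0.14, 0.185) 235 [ 0.475 -0.292  0.153] [ 0.42 -0.33  0.14] [ 0.54  -0.234  0.18 ]
(0.03, 0.04) 402 [ 0.459 -0.276  0.034] [ 0.394 -0.351  0.03 ] [ 0.538 -0.216  0.04 ]
(0.016, 0.029) 363 [ 0.451 -0.271  0.021] [ 0.363 -0.351  0.016] [ 0.553 -0.208  0.029]
507 [ 0.45827261 -0.31278629  0.15306042] [ 0.39374821 -0.38438206  0.13004618] [ 0.54079109 -0.23967361  0.18263475]
```

View pics/press1.png

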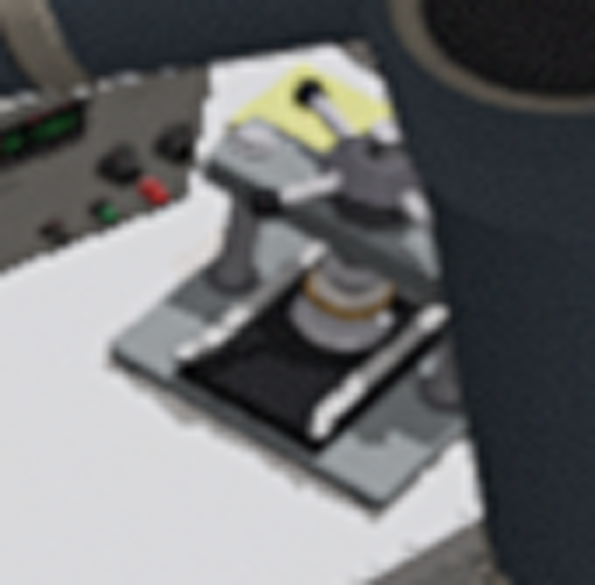

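Run:
```python
from h import *
s=readout.sense();print(s['ee_pos'],s['dq'].round(3))
u=np.array([.7467,-.6652]);n=np.array([.6652,.7467]);m0=np.array([.4427,.3858])
for nm in('scene','side'):
    P=cloud(cap(nm)).reshape(-1,3)
    p=P[(P[:,2]>.085)&(P[:,2]<.215)]; a=(p[:,:2]-m0)@u; b=(p[:,:2]-m0)@n
    k=(abs(a)<.2)&(abs(b)<.16); 
    for lo in np.arange(-.2,.2,.04):
        kk=k&(a>lo)&(a<lo+.04); print(nm,round(lo,2),kk.sum(), (b[kk].min().round(3),b[kk].max().round(3),p[kk,2].max().round(3)) if kk.sum() else '')
```

```text
[0.41819027 0.41172442 0.25273139] [-0.025  0.007 -0.028 -0.004  0.001 -0.001  0.002]
scene -0.2 0 
scene -0.16 0 
scene -0.12 0 
scene -0.08 0 
scene -0.04 12 (np.float64(0.151), np.float64(0.159), np.float64(0.118))
scene 0.0 182 (np.float64(0.12), np.float64(0.159), np.float64(0.122))
scene 0.04 241 (np.float64(-0.069), np.float64(0.16), np.float64(0.203))
scene 0.08 102 (np.float64(-0.071), np.float64(0.112), np.float64(0.207))
scene 0.12 378 (np.float64(-0.094), np.float64(0.148), np.float64(0.207))
scene 0.16 715 (np.float64(-0.127), np.float64(0.16), np.float64(0.21))
side -0.2 0 
side -0.16 0 
side -0.12 0 
side -0.08 0 
side -0.04 7 (np.float64(0.154), np.float64(0.16), np.float64(0.12))
side 0.0 163 (np.float64(0.113), np.float64(0.16), np.float64(0.123))
side 0.04 294 (np.float64(-0.071), np.float64(0.159), np.float64(0.205))
side 0.08 593 (np.float64(-0.075), np.float64(0.16), np.float64(0.206))
side 0.12 278 (np.float64(-0.022), np.float64(0.159), np.float64(0.205))
side 0.16 22 (np.float64(0.079), np.float64(0.16), np.float64(0.201))
```

Emit:
apply_moves --pt "138 0 0 -2 0 0 0" --pt "138 0 0 -4 0 0 0" --pt "138 0 0 -6 0 0 0" --pt "138 0 0 -8 0 0 0" --pt "138 0 0 -10 0 0 0" --pt "138 0 0 -11 0 0 0" --pt "138 0 0 -11 0 0 0" --pt "138 0 0 -11 0 0 0" --grip_force 30

```text
t: 2.08
ee_pos: [0.4179, 0.4122, 0.1426]
tcp_rot: [-1.102, -2.941, 0.0]
contact_force: [0.6, -0.1, 0.3]
grip_width: 0.504
```

Run:
```python
from h import *
s=readout.sense();print(s['ee_pos'],s['dq'].round(3),s['grip_width'])
c=cap('wrist','w2.png')
s=readout.sense();print(s['ee_pos'],s['dq'].round(3),s['grip_width'])
u=np.array([.7467,-.6652]);n=np.array([.6652,.7467]);m0=np.array([.4427,.3858]);d=s['ee_pos'][:2]-m0;print('along',d@u,'across',d@n)
```

```text
[0.41794523 0.41222298 0.14258152] [ 0.005 -0.022  0.007 -0.025 -0.    -0.001 -0.   ] 0.503698133234714
[0.41855939 0.41246323 0.14342451] [ 0.006 -0.014  0.005 -0.01  -0.001 -0.003  0.   ] 0.4880266370041918
along -0.035762173832079795 across 0.0038510953082640273
```

View pics/w2.png

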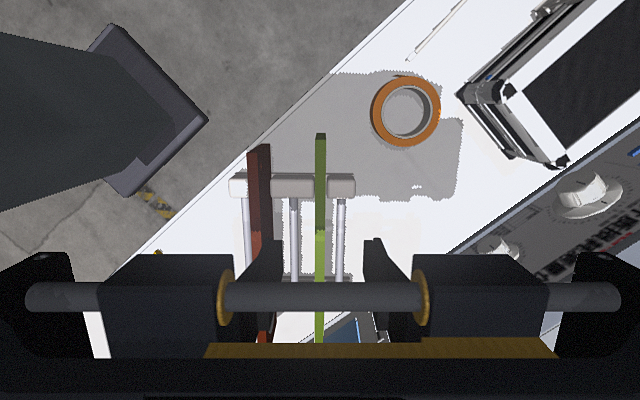

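Green at u≈320 lies midway between the fingers (263 and 372), and the left finger clears brown. Descending.

Emit:
apply_moves --pt "138 -0.2 -0.2 -2.5 0 0 0" --pt "138 -0.2 -0.2 -5 0 0 0" --pt "138 -0.2 -0.2 -7.5 0 0 0" --pt "138 -0.2 -0.2 -10 0 0 0" --pt "138 -0.2 -0.2 -11 0 0 0" --pt "138 -0.2 -0.2 -11 0 0 0" --pt "255 -0.2 -0.2 -11 0 0 0" --pt "255 -0.2 -0.2 -11 0 0 0" --grip_force 35

```text
t: 2.8
ee_pos: [0.4175, 0.4104, 0.0343]
tcp_rot: [1.105, 2.94, 0.005]
contact_force: [-0.3, -1.4, 0.7]
grip_width: 0.38
```

Emit:
apply_moves --pt "255 0 0 0 0 0 0" --pt "255 0 0 0 0 0 0" --pt "255 0 0 0 0 0 0"

```text
t: 3.05
ee_pos: [0.4168, 0.4097, 0.0334]
tcp_rot: [1.105, 2.94, 0.002]
contact_force: [-0.5, -0.1, -0.3]
grip_width: 0.166
```

Run:
```python
from h import *
c=cap('wrist','w3.png')
s=readout.sense();print(s['ee_pos'],s['grip_width']*87,s['contact_force'])
```

```text
[0.41673631 0.40962083 0.0332187 ] 10.592332909064487 [-0.20521443 -0.49550574 -0.71775257]
```

View pics/w3.png

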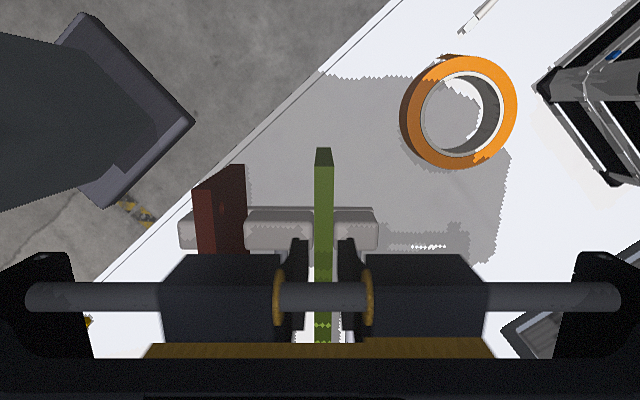

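Emit:
apply_moves --pt "255 0 0 0 0 0 0" --pt "255 0 0 0.5 0 0 0" --pt "255 0 0 2 0 0 0" --pt "255 0 0 4 0 0 0" --pt "255 0 0 6.5 0 0 0" --pt "255 0 0 9 0 0 0" --pt "255 0 0 11.5 0 0 0" --pt "255 -0.5 -0.5 14 0 0 0"

```text
t: 3.77
ee_pos: [0.4119, 0.4047, 0.1738]
tcp_rot: [1.105, 2.941, 0.001]
contact_force: [-0.2, -0.5, -1.2]
grip_width: 0.087
```

Run:
```python
from h import *
c=cap('scene','s4.png');P=cloud(c);w=cap('wrist','w4.png')
cs=cap('side','d4.png'); Q=cloud(cs)
s=readout.sense();print(s['ee_pos'],s['grip_width']*87,s['contact_force'],s['joint_positions'].round(2))
for A in(P,Q):
    p=A.reshape(-1,3); p=p[(abs(p[:,2])<.006)&(p[:,0]>0)]
    for y in np.arange(-.5,.5,.1):
        k=p[abs(p[:,1]-y)<.01]; print(round(y,2),len(k),k[:,0].min().round(3) if len(k) else '',end='; ')
    print()
    for y in np.arange(-.2,.3,.05):
        q=A.reshape(-1,3);k=q[(abs(q[:,1]-y)<.01)&(q[:,2]>.03)&(q[:,2]<.21)&(q[:,0]>.3)]; print(round(y,2),len(k),k[:,0].min().round(3) if len(k) else '',end='; ')
    print()
```

```text
[0.41211654 0.40492183 0.17463572] 7.722992854680764 [-0.62583426 -0.61825131 -1.99729475] [-0.95  0.35  0.13  1.83 -0.06  0.95  0.05]
-0.5 6 0.343; -0.4 10 0.643; -0.3 39 0.565; -0.2 278 0.336; -0.1 361 0.138; -0.0 375 0.091; 0.1 538 0.001; 0.2 297 0.335; 0.3 215 0.334; 0.4 414 0.337; 
-0.2 163 0.605; -0.15 594 0.609; -0.1 160 0.62; -0.05 254 0.596; -0.0 161 1.017; 0.05 429 0.498; 0.1 347 0.514; 0.15 479 0.505; 0.2 476 0.499; 0.25 396 0.493; 
-0.5 386 0.336; -0.4 621 0.335; -0.3 84 0.334; -0.2 374 0.335; -0.1 738 0.0; -0.0 620 0.336; 0.1 136 0.006; 0.2 19 0.336; 0.3 129 0.331; 0.4 86 0.336; 
-0.2 394 0.602; -0.15 432 0.605; -0.1 198 0.872; -0.05 377 0.595; -0.0 205 1.015; 0.05 630 0.498; 0.1 711 0.51; 0.15 433 0.511; 0.2 257 0.639; 0.25 159 1.012;
```

View pics/s4.png

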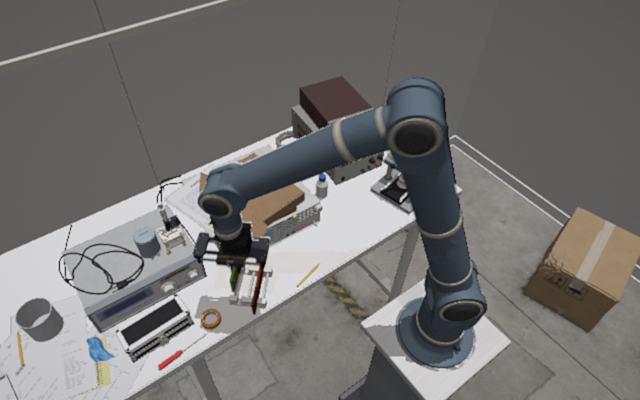

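View pics/d4.png

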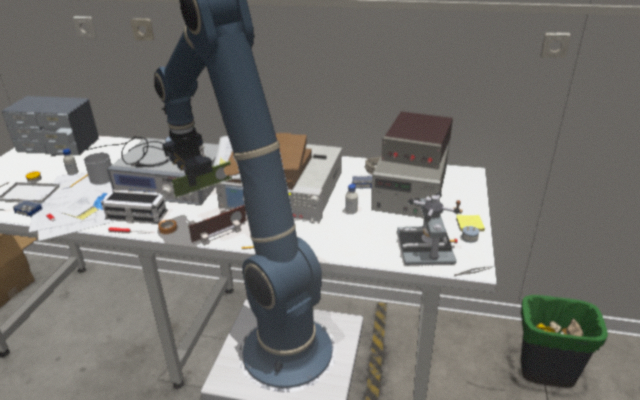

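Green is held and lifted. The bench is open between the rack and the press (x 0.335–0.50). Measuring the press in the scene view.

Run:
```python
from h import *
c=cap('scene');P=cloud(c);f=c['frame']
x0,y0,x1,y1=360,140,425,220
cv2.imwrite('pics/press4.png',cv2.resize(f[y0:y1,x0:x1,::-1],None,fx=9,fy=7.5,interpolation=cv2.INTER_CUBIC))
g=cv2.cvtColor(f,cv2.COLOR_RGB2GRAY).astype(int)
bed=(g<45)&(abs(P[...,2]-.034)<.008)&(P[...,1]<-.15)
p=P[bed]; w=onplane(c,np.argwhere(bed)[:,::-1],.034)
print(len(p),cv2.minAreaRect((w[:,:2]*1000).astype(np.float32)))
# base front silhouette: points of the bench side z<0.03; dark/grey cluster vs white bench
reg=(P[...,0]>.34)&(P[...,0]<.6)&(P[...,1]<-.15)&(P[...,1]>-.45)&(P[...,2]>.012)&(P[...,2]<.045)
p=P[reg]; print(len(p),cv2.minAreaRect((p[:,:2]*1000).astype(np.float32)), cv2.boxPoints(cv2.minAreaRect((p[:,:2]*1000).astype(np.float32))))
s=cap('side');Q=cloud(s);reg=(Q[...,0]>.34)&(Q[...,0]<.58)&(Q[...,1]<-.15)&(Q[...,1]>-.45)&(Q[...,2]>.012)&(Q[...,2]<.027)
q=Q[reg];print(len(q),q.min(0),q.max(0)); 
allp=np.r_[p,q];r=cv2.minAreaRect((allp[:,:2]*1000).astype(np.float32));print(r,cv2.boxPoints(r))
for nm,A in(('sc',P),('si',Q)):
    k=(abs(A[...,2]-.120)<.005)&(A[...,0]<.58)&(A[...,1]<-.2)&(A[...,1]>-.45)&(A[...,0]>.38);print(nm,k.sum(),cv2.minAreaRect((A[k][:,:2]*1000).astype(np.float32)))
    k=(A[...,2]>.167)&(A[...,2]<.19)&(A[...,0]<.58)&(A[...,1]<-.2)&(A[...,1]>-.45)&(A[...,0]>.38);print(nm,'spindle',k.sum(),A[k].mean(0),A[k].min(0),A[k].max(0))
```

```text
269 ((504.09954833984375, -262.74151611328125), (93.49158477783203, 205.20301818847656), 84.35379028320312)
882 ((482.5768127441406, -276.68743896484375), (143.14698791503906, 234.5234832763672), 89.78170013427734) [[ 365.0432  -347.81363]
 [ 599.565   -348.70718]
 [ 600.1104  -205.56125]
 [ 365.58862 -204.6677 ]]
811 [ 0.36072326 -0.44983588  0.01204866] [ 0.57928989 -0.21076409  0.02694776]
((498.1011962890625, -332.3948974609375), (240.73561096191406, 239.43112182617188), 11.457793235778809) [[ 356.35117 -238.9757 ]
 [ 403.91318 -473.63525]
 [ 639.8512  -425.8141 ]
 [ 592.2892  -191.15454]]
sc 66 ((518.6187744140625, -280.1718444824219), (32.766273498535156, 90.69429016113281), 72.9652099609375)<stdin>:17: RuntimeWarning: Mean of empty slice.
  ret = um.true_divide(
Traceback (most recent call last):
ValueError: zero-size array to reduction operation minimum which has no identity
```

View pics/press4.png

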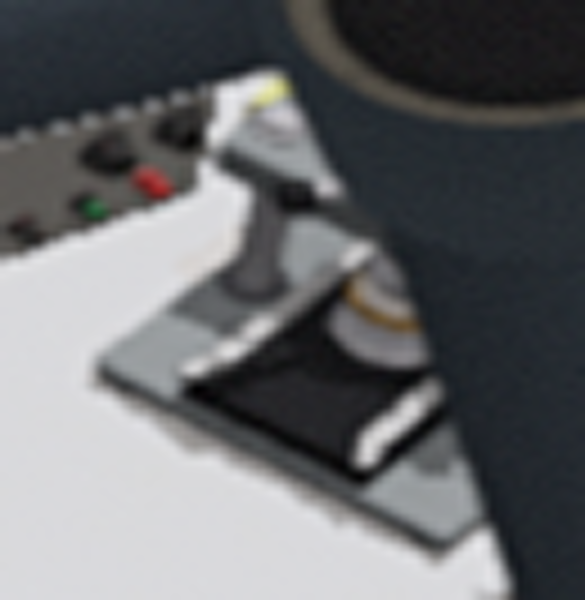

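Run:
```python
from h import *
c=cap('scene')
p=onplane(c,[[370.9,190.4],[408.9,213.7]],0.0); q=onplane(c,[[360+187/9,140+385/7.5],[360+362/9,140+480/7.5]],.034)
for a in(p,q):
    d=a[0]-a[1]; L=np.hypot(*d[:2]); print(a.round(4),'L',L,'ang',np.degrees(np.arctan2(d[1],d[0])),'mid',a.mean(0))
    y=d[:2]/L; x=np.array([y[1],-y[0]]); print('press x',x,'axis',a.mean(0)[:2]+.087*x)
```

```text
[[ 0.5308 -0.2121  0.    ]
 [ 0.3669 -0.2496  0.    ]] L 0.16813081523158285 ang 12.893190530502267 mid [ 0.44889553 -0.23087847  0.        ]
press x [ 0.22313427 -0.97478772] axis [ 0.46830821 -0.315685  ]
[[ 0.4852 -0.2149  0.034 ]
 [ 0.4    -0.2309  0.034 ]] L 0.08671228772182156 ang 10.66505024585355 mid [ 0.44259279 -0.2228768   0.034     ]
press x [ 0.1850672  -0.98272587] axis [ 0.45869364 -0.30837395]
```

Laydown plan: put the panel edge on the open bench just in front of the press mouth, near (0.44,-0.14), with its length near radial. Then tilt about 35° and release so it lies flat, and regrip across its 60 mm width. First raise and carry.

Emit:
apply_moves --pt "255 0 -0.5 3 0 0 0" --pt "255 0 -1 6 0 0 0" --pt "255 0 -2 9 0 0 0" --pt "255 0.5 -5 10 0 0 0" --pt "255 1 -9 10 0 0 0.06" --pt "255 1.5 -13 10 0 0 0.12" --pt "255 2 -17 10 0 0 0.18" --pt "255 2.5 -21 10 0 0 0.24"

```text
t: 4.73
ee_pos: [0.4358, 0.1922, 0.2711]
tcp_rot: [-0.739, -3.051, 0.003]
contact_force: [0.4, -1.0, -1.8]
grip_width: 0.092
```

Emit:
apply_moves --pt "255 0.2 -4 0 0 0 0.06" --pt "255 0.4 -8 0 0 0 0.12" --pt "255 0.6 -12 0 0 0 0.18" --pt "255 0.6 -16 0 0 0 0.24" --pt "255 0.6 -20 0 0 0 0.278" --pt "255 0.6 -24 0 0 0 0.278" --pt "255 0.6 -28 0 0 0 0.278" --pt "255 0.6 -32 0 0 0 0.278"

```text
t: 5.4
ee_pos: [0.4414, -0.1274, 0.2714]
tcp_rot: [-0.314, -3.123, 0.0]
contact_force: [0.1, -0.1, -1.8]
grip_width: 0.085
```

Run:
```python
from h import *
c=cap('scene','s5.png');P=cloud(c);w=cap('wrist','w5.png')
s=readout.sense();Rt=R.from_rotvec(s['tcp_rot']).as_matrix();print(s['t'],s['ee_pos'],s['grip_width']*87,s['contact_force'],s['joint_positions'].round(2));print(Rt.round(3))
```

```text
5.5 [ 0.44085383 -0.13262351  0.27180225] 7.25099547890934 [ 0.49972531 -0.21348123 -1.33487888] [-0.32  0.06  0.55  1.98 -0.03  1.12  1.6 ]
[[-0.977  0.211 -0.002]
 [ 0.211  0.977 -0.003]
 [ 0.001 -0.004 -1.   ]]
```

View pics/s5.png

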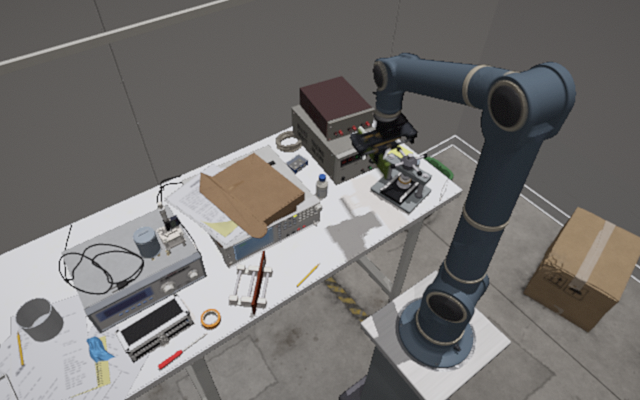

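View pics/w5.png

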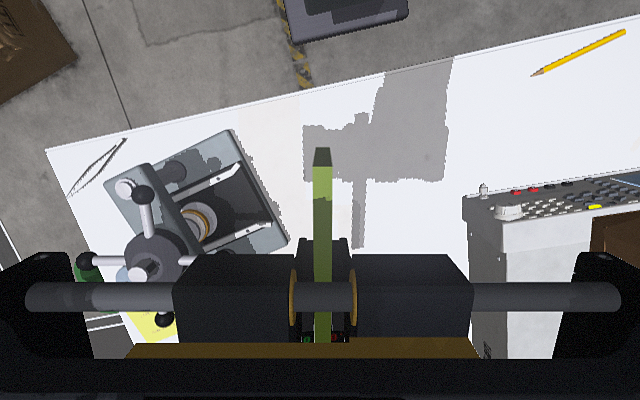

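The wrist view shows the whole press: three balls at (143,195), (87,262) and (163,320), the bed's front corners near (233,162) and (288,225), and the electrode at (195,225). Measuring its pose now.

Run:
```python
from h import *
c=cap('wrist'); P=cloud(c);f=c['frame']
cv2.imwrite('pics/w5c.png',cv2.resize(f[120:345,50:310,::-1],None,fx=3,fy=2.6,interpolation=cv2.INTER_CUBIC))
print(c['K'],c['o'])
for uv in [(143,195),(87,262),(163,320),(150,235),(145,265),(150,215),(210,210),(220,150),(230,185),(180,165),(125,190)]:
    print(uv,P[uv[1],uv[0]].round(4),f[uv[1],uv[0]])
```

```text
[[325.05627028   0.         322.5188105 ]
 [  0.         325.05627028 202.22076921]
 [  0.           0.           1.        ]] [ 0.3617192  -0.11538003  0.43293592]
(143, 195) [ 0.4042 -0.2905  0.1526] [55 56 58]
(87, 262) [ 0.4563 -0.3689  0.1512] [85 87 92]
(163, 320) [ 0.5327 -0.319   0.1527] [32 32 36]
(150, 235) [ 0.4434 -0.3014  0.148 ] [ 99 103 109]
(145, 265) [ 0.4653 -0.3049  0.1659] [67 69 75]
(150, 215) [ 0.4304 -0.3109  0.1213] [140 147 156]
(210, 210) [ 0.4597 -0.2876  0.0329] [61 61 67]
(220, 150) [ 0.3892 -0.2574  0.0157] [165 175 185]
(230, 185) [ 0.4329 -0.2521  0.0339] [71 71 77]
(180, 165) [ 0.3969 -0.3143  0.0153] [85 88 95]
(125, 190) [ 0.3994 -0.3209  0.1284] [229 228 237]
```

View pics/w5c.png

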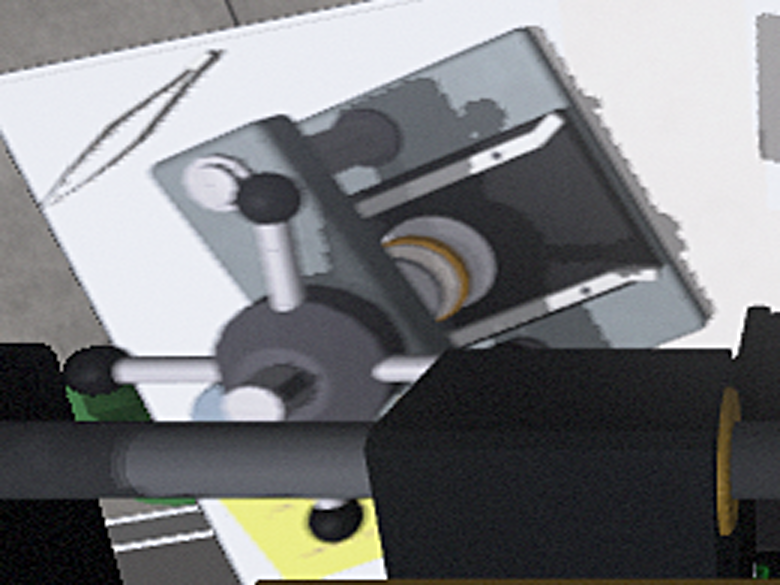

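Run:
```python
from h import *
c=cap('wrist'); P=cloud(c)
px=lambda q:np.array([[50+a/3,120+b/2.6] for a,b in q])
B=onplane(c,px([(268,198),(92,370),(335,520)]),.149)[:,:2]
print('balls',B.round(4)); ax=(B[0]+B[2])/2; print('axis',ax,'AC/2',np.linalg.norm(B[0]-B[2])/2,'B r',np.linalg.norm(B[1]-ax))
for b in B: d=b-ax; print('ang',np.degrees(np.arctan2(d[1],d[0])))
E_=onplane(c,px([(530,30),(712,312)]),.016)[:,:2]; d=E_[1]-E_[0];print('front corners',E_,np.linalg.norm(d),'ang',np.degrees(np.arctan2(d[1],d[0])),'mid',E_.mean(0))
# guides: top z=.042, inner edge lines
for q in([(365,210),(560,130)],[(455,335),(650,277)]):
    g=onplane(c,px(q),.042)[:,:2]; d=g[0]-g[1]; print('guide',g.round(4),np.degrees(np.arctan2(d[1],d[0])))
# crosshead front edge top z=.122
g=onplane(c,px([(290,118),(455,350)]),.122)[:,:2];d=g[1]-g[0];print('cross',g,np.degrees(np.arctan2(d[1],d[0])))
n=onplane(c,px([(212,182)]),.130);print('nut',n)
e=onplane(c,px([(439,265)]),.05);print(e)
```

```text
balls [[ 0.4061 -0.2921]
 [ 0.4572 -0.372 ]
 [ 0.5354 -0.318 ]]
axis [ 0.47074593 -0.30503353] AC/2 0.06594373296212439 B r 0.06836609218106958
ang 168.68951990521344
ang -101.43860698062166
ang -11.310480094786598
front corners [[ 0.36955673 -0.23788147]
 [ 0.52877464 -0.19823151]] 0.16408065731971944 ang 13.983897484840746 mid [ 0.44916569 -0.21805649]
guide [[ 0.4367 -0.3223]
 [ 0.4158 -0.2314]] -77.06152705482077
guide [[ 0.5075 -0.306 ]
 [ 0.4947 -0.2144]] -82.07639191543299
cross [[ 0.38253022 -0.29095001]
 [ 0.48404546 -0.26841707]] 12.514821255733468
nut [[ 0.39949617 -0.31949862  0.13      ]]
[[ 0.46785108 -0.29709847  0.05      ]]
```

Emit:
apply_moves --pt "255 0 0 -2 -0.1 0.022 0" --pt "255 0 0.2 -5 -0.2 0.043 0" --pt "255 0 0.4 -8 -0.3 0.065 0" --pt "255 0 0.6 -11 -0.4 0.086 0" --pt "255 0 0.6 -14 -0.5 0.108 0" --pt "255 0 0.6 -16.5 -0.597 0.129 0" --pt "255 0 0.6 -18 -0.597 0.129 0" --pt "255 0 0.6 -18 -0.597 0.129 0"

```text
t: 6.27
ee_pos: [0.4408, -0.1163, 0.0886]
tcp_rot: [-0.279, -2.913, 0.922]
contact_force: [-0.3, -0.3, -0.9]
grip_width: 0.089
```

Run:
```python
from h import *
c=cap('scene','s6.png');cap('side','d6.png')
s=readout.sense();Rt=R.from_rotvec(s['tcp_rot']).as_matrix();print(s['t'],s['ee_pos'],s['grip_width']*87,s['contact_force'],s['joint_positions'].round(2));print(Rt.round(3))
a=cv2.imread('pics/s6.png')[60:240,300:480];b=cv2.imread('pics/d6.png')[140:290,300:500]
cv2.imwrite('pics/sd6.png',np.hstack([cv2.resize(a,(400,400)),cv2.resize(b,(400,400))]))
```

```text
6.3667 [ 0.44230285 -0.11878896  0.09219503] 8.015337239894723 [-1.20295592 -0.36372107 -1.17364473] [-0.6   0.47  0.49  2.16  0.49  0.84  0.87]
[[-0.98   0.159 -0.122]
 [ 0.2    0.803 -0.561]
 [ 0.009 -0.574 -0.819]]
```

View pics/sd6.png

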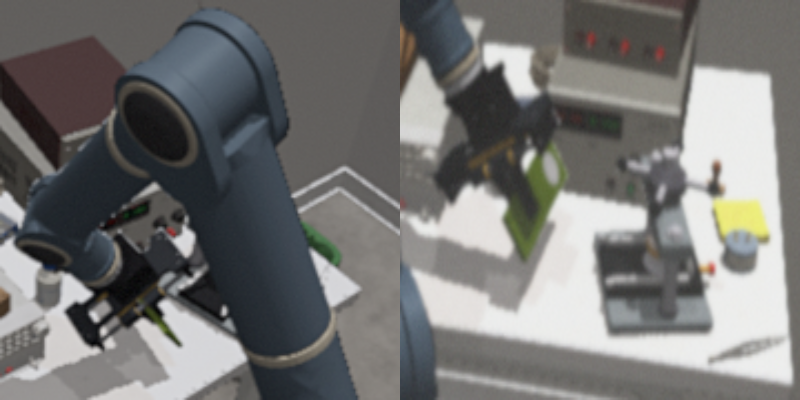

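The panel is tilted toward the mouth side with the silver end at the far end, and bottle and press are clear. Lowering.

Emit:
apply_moves --pt "255 0 -0.5 -2 0 0 0" --pt "255 0 -0.7 -4 0 0 0" --pt "255 0 -0.7 -5.5 0 0 0" --pt "255 0 -0.7 -6 0 0 0" --pt "255 0 -0.7 -6.3 0 0 0" --pt "255 0 -0.7 -6.5 0 0 0"

```text
t: 6.87
ee_pos: [0.4434, -0.1267, 0.0285]
tcp_rot: [-0.296, -2.921, 0.918]
contact_force: [0.0, -0.5, -2.6]
grip_width: 0.089
```

Emit:
apply_moves --pt "255 0 0 -0.2 0 0 0" --pt "255 0 0 -0.3 0 0 0"

```text
t: 7.03
ee_pos: [0.4432, -0.1265, 0.0252]
tcp_rot: [-0.295, -2.921, 0.918]
contact_force: [0.5, 0.2, -2.1]
grip_width: 0.088
```

Emit:
apply_moves --pt "255 0 0 -0.15 0 0 0" --pt "255 0 0 -0.3 0 0 0" --pt "255 0 0 -0.3 0 0 0"

```text
t: 7.28
ee_pos: [0.4429, -0.1266, 0.0226]
tcp_rot: [-0.294, -2.918, 0.921]
contact_force: [-2.2, 3.6, 9.2]
grip_width: 0.088
```

Run:
```python
from h import *
c=cap('side','d7.png')
b=cv2.imread('pics/d7.png')[140:290,300:500]
cv2.imwrite('pics/d7c.png',cv2.resize(b,(800,600),interpolation=cv2.INTER_CUBIC));s=readout.sense();print(s['ee_pos'],s['contact_force'])
```

```text
[ 0.44288173 -0.12653409  0.02261431] [-0.93868895  3.62464754  9.49103044]
```

View pics/d7c.png

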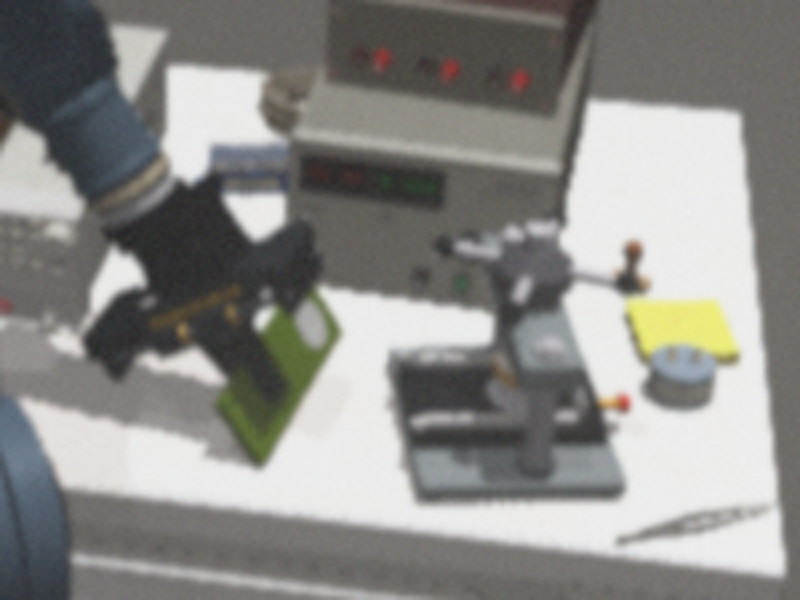

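The panel edge is on the bench (about 9 N, at the predicted height). Releasing and backing out along the tool axis.

Emit:
apply_moves --pt "200 0 0 0.3 0 0 0" --pt "195 0 0.2 0.5 0 0 0" --pt "195 0.1 0.6 0.8 0 0 0" --pt "195 0.2 1.1 1.6 0 0 0" --pt "195 0.4 1.9 2.7 0 0 0" --pt "195 0.6 2.8 4 0 0 0" --pt "195 0.8 3.7 5.4 0 0 0" --pt "195 1 4.6 7 0 0 0"

```text
t: 8.0
ee_pos: [0.4524, -0.0799, 0.0926]
tcp_rot: [-0.294, -2.918, 0.919]
contact_force: [0.1, 0.5, -0.2]
grip_width: 0.238
```

Run:
```python
from h import *
c=cap('side','d8.png')
b=cv2.imread('pics/d8.png')[140:290,300:500]
cv2.imwrite('pics/d8c.png',cv2.resize(b,(800,600),interpolation=cv2.INTER_CUBIC));s=readout.sense();print(s['t'],s['ee_pos'],s['contact_force'],s['grip_width']*87)
```

```text
8.05 [ 0.45499411 -0.07793144  0.09457158] [1.02375093 1.28545942 1.68797982] 20.258919638645594
```

View pics/d8c.png

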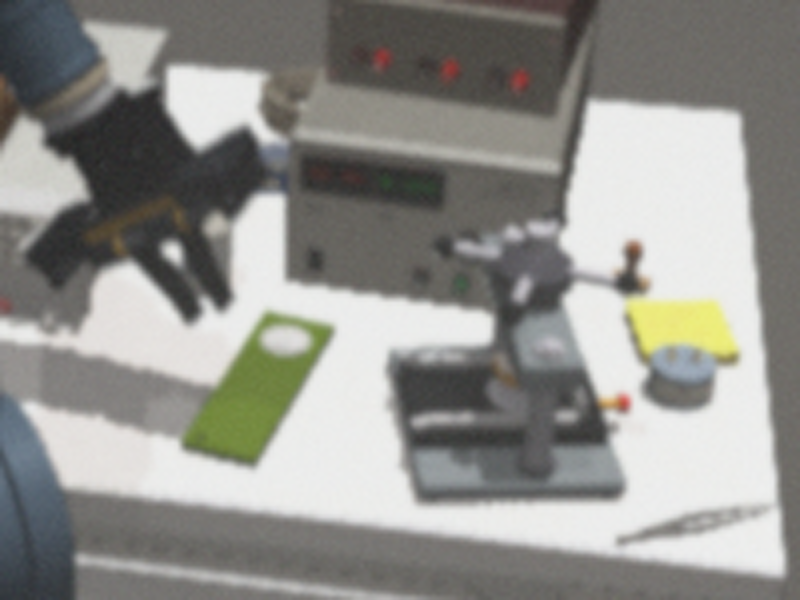

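It lies flat with the silver spot up and the bench clear around it. Raising, straightening the tool and measuring it.

Emit:
apply_moves --pt "150 0 0 2 0.1 -0.022 0" --pt "100 -0.3 -0.3 4 0.2 -0.043 0" --pt "60 -0.6 -0.6 6 0.3 -0.065 0" --pt "30 -1 -1 8 0.4 -0.086 0" --pt "30 -1.3 -1.3 10 0.5 -0.108 0" --pt "30 -1.5 -1.5 11 0.597 -0.129 0" --pt "30 -1.5 -1.5 11 0.597 -0.129 0" --pt "30 -1.5 -1.5 11 0.597 -0.129 0"

```text
t: 8.72
ee_pos: [0.4372, -0.097, 0.2022]
tcp_rot: [0.321, 3.124, -0.001]
contact_force: [-0.3, 0.1, 0.6]
grip_width: 0.757
```

```bash
cat > pg.py <<'E'
from h import *
def panel(c,z=.008,seed=None):
    hsv=cv2.cvtColor(c['frame'],cv2.COLOR_RGB2HSV).astype(int);H,S,V=[hsv[...,i] for i in range(3)]
    m=((H>28)&(H<60)&(S>70)).astype(np.uint8)
    cn,_=cv2.findContours(m,cv2.RETR_EXTERNAL,cv2.CHAIN_APPROX_NONE)
    k=max(cn,key=cv2.contourArea); w=onplane(c,k[:,0,:],z)[:,:2]*1000
    r=cv2.minAreaRect(w.astype(np.float32)); return r,cv2.boxPoints(r),k
E
python3 - <<'E'
from pg import *
for n in('wrist','side','scene'):
    c=cap(n,n+'9.png')
    r,b,k=panel(c);print(n,cv2.contourArea(k),r,b.round(0).tolist())
s=readout.sense();Rt=R.from_rotvec(s['tcp_rot']).as_matrix();print(s['t'],s['ee_pos'],s['grip_width']*87);print(Rt.round(3))
E
```

```text
wrist 7239.0 ((476.11334228515625, -113.4009017944336), (59.42832946777344, 175.29725646972656), 78.56148529052734) [[384.0, -125.0], [556.0, -160.0], [568.0, -102.0], [396.0, -67.0]]
side 3500.0 ((215.23150634765625, -649.83740234375), (196.6756134033203, 184.57669067382812), 88.82576751708984) [[121.0, -746.0], [305.0, -750.0], [310.0, -553.0], [125.0, -550.0]]
scene 600.5 ((479.7569580078125, -110.96377563476562), (57.4465217590332, 187.64450073242188), 78.42155456542969) [[382.0, -120.0], [566.0, -158.0], [577.0, -102.0], [394.0, -64.0]]
8.8667 [ 0.43710043 -0.09397211  0.20043799] 73.58240480983426
[[-0.981  0.196 -0.003]
 [ 0.196  0.981 -0.001]
 [ 0.003 -0.001 -1.   ]]
```

View pics/wrist9.png

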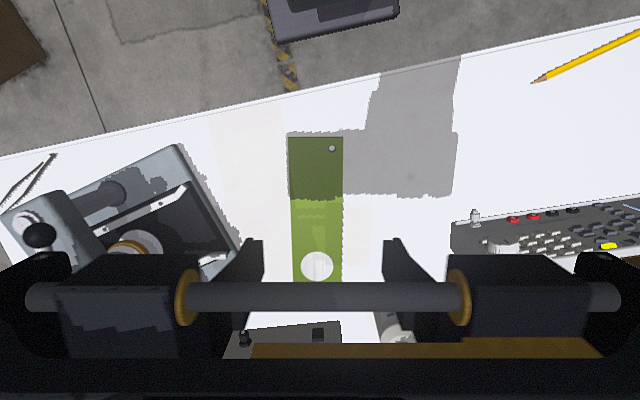

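Emit:
apply_moves --pt "0 -0.4 -0.2 -3 0 0 0" --pt "0 -0.8 -0.4 -6 0 0 0" --pt "0 -1.2 -0.7 -9 0 0 0" --pt "0 -1.2 -0.7 -12 0 0 0" --pt "0 -1.2 -0.7 -14 0 0 0" --pt "0 -1.2 -0.7 -14 0 0 0" --pt "0 -1.2 -0.7 -14 0 0 0"

```text
t: 9.45
ee_pos: [0.4246, -0.1013, 0.0602]
tcp_rot: [-0.31, -3.122, 0.001]
contact_force: [-0.3, 0.2, 0.5]
grip_width: 1.001
```

Run:
```python
from pg import *
c=cap('wrist','w10.png')
r,b,k=panel(c);print(cv2.contourArea(k),r,b.round(0).tolist())
s=readout.sense();print(s['t'],s['ee_pos'],s['grip_width']*87,s['contact_force'])
```

```text
8731.5 ((428.93231201171875, -104.37930297851562), (59.62608337402344, 79.36225128173828), 78.53910064697266) [[384.0, -126.0], [462.0, -141.0], [474.0, -83.0], [396.0, -67.0]]
9.5 [ 0.4258089  -0.10176127  0.06139945] 86.83076869253935 [-0.25020075 -0.33506119 -0.02485051]
```

View pics/w10.png

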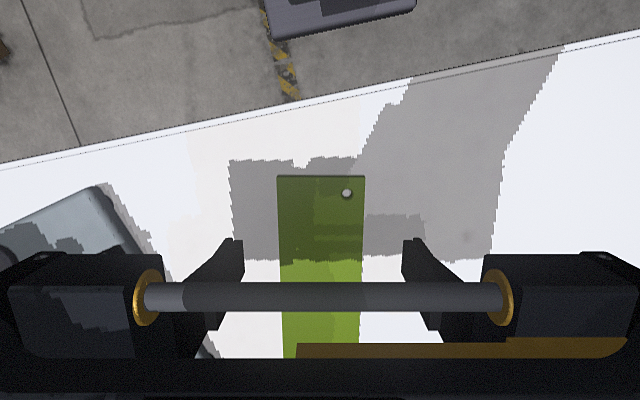

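The panel (u 278–363) is centred between the fingers (243 and 403). Going down to grip it.

Emit:
apply_moves --pt "0 0 0 -2 0 0 0" --pt "0 0 0 -4 0 0 0" --pt "0 0 0 -5.2 0 0 0" --pt "0 0 0 -5.6 0 0 0" --pt "0 0 0 -5.6 0 0 0" --pt "255 0 0 -5.6 0 0 0" --pt "255 0 0 -5.6 0 0 0" --pt "255 0 0 -5.6 0 0 0" --grip_force 50

```text
t: 10.17
ee_pos: [0.4264, -0.1027, 0.0066]
tcp_rot: [0.314, 3.124, 0.0]
contact_force: [-1.1, 0.3, 0.4]
grip_width: 0.853
```

Emit:
apply_moves --pt "255 0 0 0 0 0 0" --pt "255 0 0 0 0 0 0"

```text
t: 10.33
ee_pos: [0.4259, -0.1027, 0.006]
tcp_rot: [0.315, 3.125, 0.0]
contact_force: [-1.3, -0.2, -0.8]
grip_width: 0.705
```

The tips are 6 mm up, so only 2 mm would engage. Opening a little, going lower and closing again.

Emit:
apply_moves --pt "40 0 0 0 0 0 0" --pt "40 0 0 -0.2 0 0 0" --pt "40 0 0 -0.4 0 0 0" --pt "40 0 0 -0.4 0 0 0" --pt "255 0 0 -0.4 0 0 0" --pt "255 0 0 -0.4 0 0 0" --pt "255 0 0 -0.4 0 0 0" --pt "255 0 0 -0.4 0 0 0"

```text
t: 11.0
ee_pos: [0.4255, -0.1027, 0.0015]
tcp_rot: [-0.315, -3.126, -0.0]
contact_force: [-0.0, 0.4, -1.5]
grip_width: 0.68
```

Emit:
apply_moves --pt "255 0 0 0 0 0 0" --pt "255 0 0 0 0 0 0"

```text
t: 11.17
ee_pos: [0.4255, -0.1027, 0.0016]
tcp_rot: [0.315, 3.126, 0.0]
contact_force: [0.2, -0.6, -1.8]
grip_width: 0.68
```

Emit:
apply_moves --pt "255 0 0 1 0 0 0" --pt "255 0 0 3 0 0 0" --pt "255 0 0 5 0 0 0" --pt "255 0 0 7 0 0 0" --pt "255 0 0 9 0 0 0" --pt "255 0 0 9 0 0 0"

```text
t: 11.67
ee_pos: [0.4277, -0.1031, 0.0951]
tcp_rot: [0.315, 3.119, 0.001]
contact_force: [1.2, -0.3, -1.6]
grip_width: 0.68
```

Run:
```python
from pg import *
c=cap('side','d11.png');P=cloud(c)
b=cv2.imread('pics/d11.png')[140:290,300:500]
cv2.imwrite('pics/d11c.png',cv2.resize(b,(800,600),interpolation=cv2.INTER_CUBIC));s=readout.sense();print(s['t'],s['ee_pos'],s['contact_force'],s['grip_width']*87)
f=c['frame'];hsv=cv2.cvtColor(f,cv2.COLOR_RGB2HSV).astype(int)
m=(hsv[...,0]>28)&(hsv[...,0]<60)&(hsv[...,1]>70)&(P[...,1]<0)&(P[...,1]>-.2)&(P[...,0]>.3)&(P[...,0]<.62)&(P[...,2]>.03)
p=P[m];print(len(p));A=np.c_[p[:,:2],np.ones(len(p))];sol=np.linalg.lstsq(A,p[:,2],rcond=None)[0];print(sol, 'pitch',np.degrees(np.arctan(sol[:2]@[.98,-.2])),p.min(0),p.max(0))
```

```text
11.7167 [ 0.42678193 -0.10274511  0.09352482] [-0.01839863  0.4619429  -2.40900294] 59.12049219793449
348
[-0.14920998 -0.38840201  0.13122467] pitch -3.9212270989042333 [ 0.37999302 -0.13617629  0.09551159] [ 0.55074794 -0.07340258  0.19727618]
```

View pics/d11c.png

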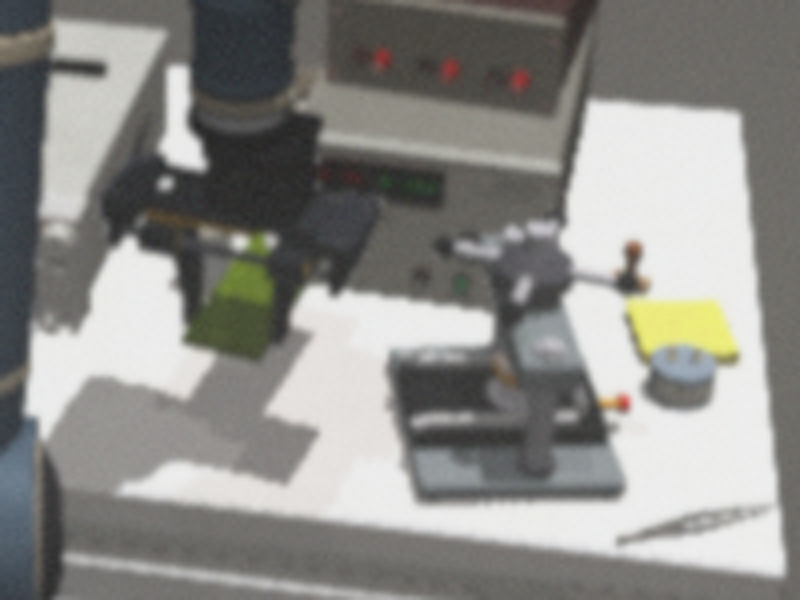

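Held firmly at 59 mm. The tool is already at the right distance from the mouth, so yaw the panel in place onto the press axis (-66°).

Emit:
apply_moves --pt "255 0 0 0 0 0 -0.12" --pt "255 0 0 0 0 0 -0.24" --pt "255 0 0 0 0 0 -0.36" --pt "255 0 0 0 0 0 -0.48" --pt "255 0 0 0 0 0 -0.6" --pt "255 0 0 0 0 0 -0.72" --pt "255 0 0 0 0 0 -0.84" --pt "255 0 0 0 0 0 -0.96"

```text
t: 12.38
ee_pos: [0.4245, -0.1024, 0.0908]
tcp_rot: [-1.73, -2.62, 0.002]
contact_force: [0.8, -0.6, -1.1]
grip_width: 0.674
```

Emit:
apply_moves --pt "255 0 0 0 0 0 -0.12" --pt "255 0 0 0 0 0 -0.19" --pt "255 0 0 0 0 0 -0.19" --pt "255 0 0 0 0 0 -0.19"

```text
t: 12.72
ee_pos: [0.4248, -0.1024, 0.091]
tcp_rot: [-1.961, -2.453, 0.002]
contact_force: [-0.1, 0.4, -0.6]
grip_width: 0.679
```

Run:
```python
from pg import *
c=cap('wrist','w12.png')
cap('scene','s12.png');cap('side','d12.png')
s=readout.sense();Rt=R.from_rotvec(s['tcp_rot']).as_matrix();print(s['t'],s['ee_pos'],s['contact_force']);print(Rt.round(3),'panel ang',np.degrees(np.arctan2(-Rt[1,0],-Rt[0,0])),s['joint_positions'].round(2))
a=cv2.imread('pics/s12.png')[90:240,340:490];b=cv2.imread('pics/d12.png')[150:280,350:500]
cv2.imwrite('pics/sd12.png',np.hstack([cv2.resize(a,(400,400),interpolation=2),cv2.resize(b,(400,400),interpolation=2)]))
```

```text
12.8667 [ 0.42524673 -0.10258256  0.09134396] [ 0.22035232  0.24756941 -1.87691196]
[[-0.219  0.976 -0.001]
 [ 0.976  0.219  0.   ]
 [ 0.    -0.    -1.   ]] panel ang -77.32836439887868 [-0.43  0.32  0.69  2.24 -0.32  0.69  0.7 ]
```

View pics/w12.png

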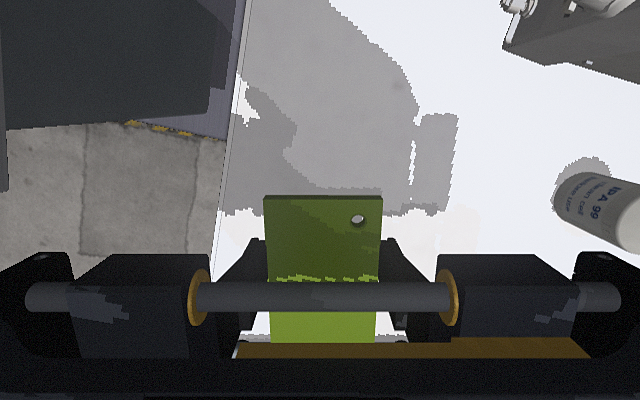

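View pics/sd12.png

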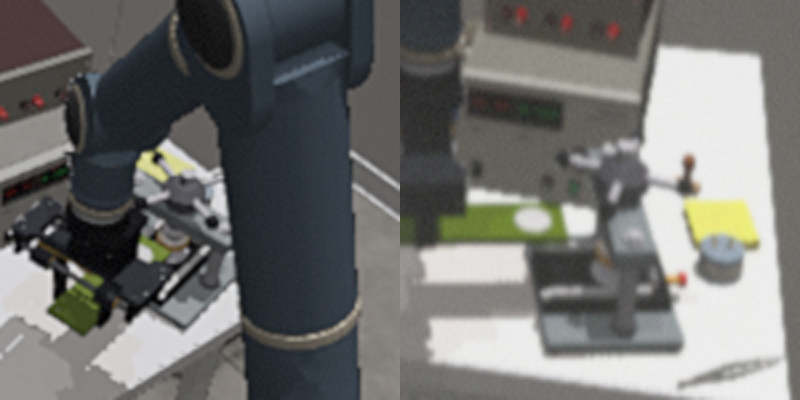

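The panel is level at -77.3°, its front end is over the mouth, and the lateral offset from the press axis is under 1 mm. Lowering onto the bed.

Emit:
apply_moves --pt "255 0 0 -2 0 0 0" --pt "255 0 0 -3.5 0 0 0" --pt "255 0 0 -4.5 0 0 0" --pt "255 0 0 -5 0 0 0" --pt "255 0 0 -5.3 0 0 0" --pt "255 0 0 -5.3 0 0 0"

```text
t: 13.37
ee_pos: [0.4254, -0.1028, 0.0383]
tcp_rot: [-1.964, -2.451, 0.0]
contact_force: [0.4, -0.4, -1.5]
grip_width: 0.676
```

Run:
```python
from pg import *
cap('scene','s13.png');cap('side','d13.png')
s=readout.sense();print(s['t'],s['ee_pos'],s['contact_force'])
a=cv2.imread('pics/s13.png')[120:220,370:470];b=cv2.imread('pics/d13.png')[180:280,380:480]
cv2.imwrite('pics/sd13.png',np.hstack([cv2.resize(a,(400,400),interpolation=2),cv2.resize(b,(400,400),interpolation=2)]))
```

```text
13.4667 [ 0.42593876 -0.1028457   0.03896082] [ 7.67542093e-01 -9.03051046e-04 -1.69316903e+00]
```

View pics/sd13.png

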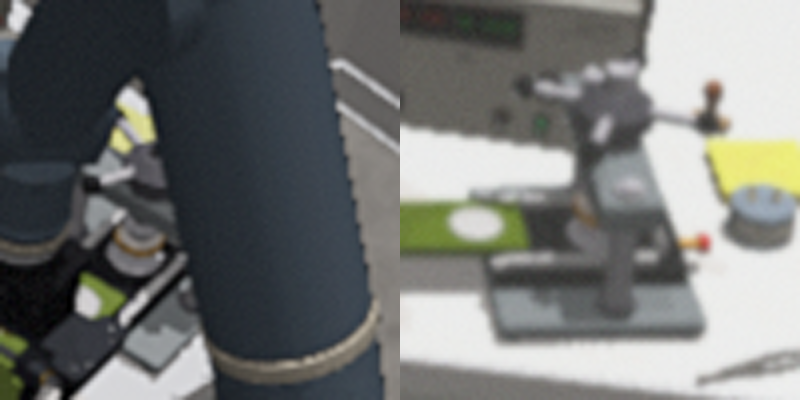

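The front end sits between the guides in both views. Easing down and sliding in.

Emit:
apply_moves --pt "255 0 0 -0.15 0 0 0" --pt "255 0.22 -0.98 -0.25 0 0 0" --pt "255 0.44 -1.95 -0.25 0 0 0" --pt "255 0.66 -2.93 -0.25 0 0 0" --pt "255 0.88 -3.9 -0.25 0 0 0"

```text
t: 13.88
ee_pos: [0.4348, -0.1427, 0.0364]
tcp_rot: [1.964, 2.451, 0.001]
contact_force: [0.4, 0.3, -1.1]
grip_width: 0.68
```

Run:
```python
from pg import *
cap('scene','s14.png');cap('side','d14.png')
s=readout.sense();print(s['t'],s['ee_pos'],s['contact_force'],s['moment'])
a=cv2.imread('pics/s14.png')[120:220,370:470];b=cv2.imread('pics/d14.png')[180:280,380:480]
cv2.imwrite('pics/sd14.png',np.hstack([cv2.resize(a,(400,400),interpolation=2),cv2.resize(b,(400,400),interpolation=2)]))
```

```text
13.9833 [ 0.43505555 -0.14400883  0.03649097] [ 0.6497364   0.06882034 -0.53213324] [-0.06655752  0.06981378 -0.0243114 ]
```

View pics/sd14.png

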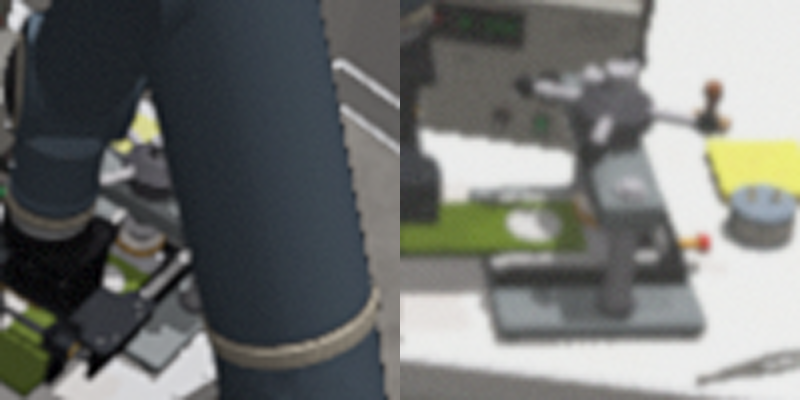

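Emit:
apply_moves --pt "255 0.22 -0.98 0 0 0 0" --pt "255 0.44 -1.95 0 0 0 0" --pt "255 0.66 -2.93 0 0 0 0" --pt "255 0.77 -3.4 0 0 0 0" --pt "255 0.77 -3.4 0 0 0 0"

```text
t: 14.4
ee_pos: [0.4424, -0.1775, 0.0363]
tcp_rot: [1.966, 2.449, -0.001]
contact_force: [-0.7, -0.3, -0.7]
grip_width: 0.675
```

Run:
```python
from pg import *
cap('scene','s15.png');cap('side','d15.png');cap('wrist','w15.png')
s=readout.sense();print(s['t'],s['ee_pos'],s['contact_force'],s['moment'])
a=cv2.imread('pics/s15.png')[90:240,370:470];b=cv2.imread('pics/d15.png')[180:280,380:480]
cv2.imwrite('pics/sd15.png',np.hstack([cv2.resize(a,(400,600),interpolation=2),cv2.resize(b,(400,600),interpolation=2)]))
```

```text
14.55 [ 0.44184443 -0.17547573  0.03596385] [-0.60147639 -0.47809149 -0.82198482] [-0.12724457  0.04849975  0.007107  ]
```

View pics/sd15.png

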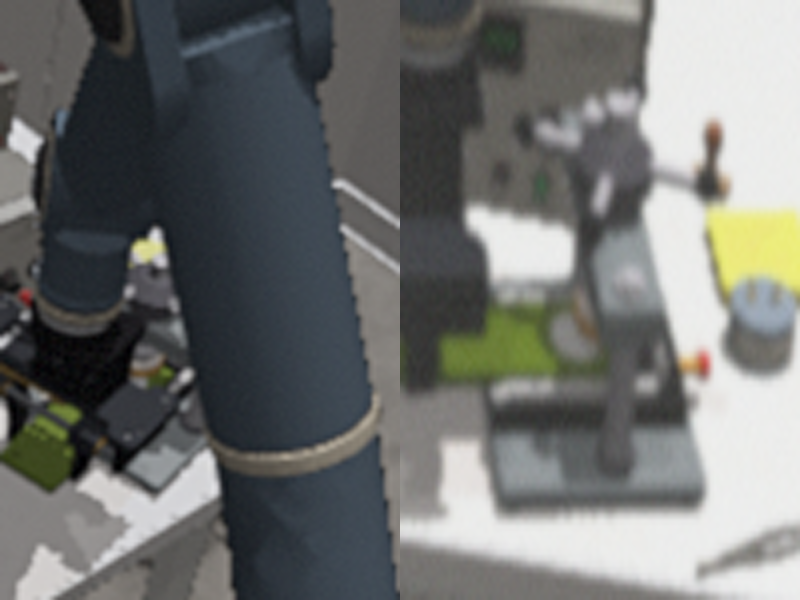

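View pics/w15.png

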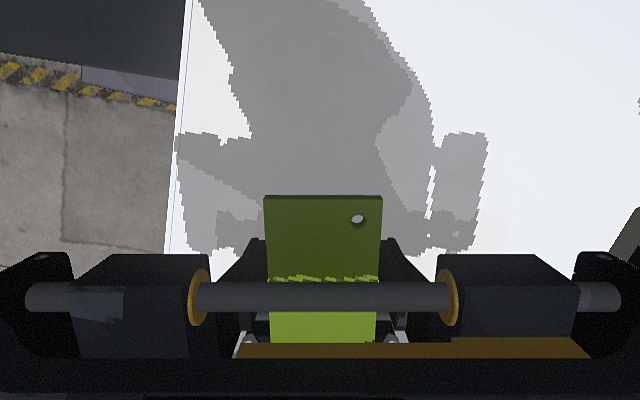

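The panel is sliding under the electrode and remains aligned. Creeping toward the stop.

Emit:
apply_moves --pt "255 0.05 -0.2 0 0 0 0" --pt "255 0.09 -0.4 0 0 0 0" --pt "255 0.13 -0.6 0 0 0 0" --pt "255 0.18 -0.8 0 0 0 0" --pt "255 0.18 -0.8 0 0 0 0"

```text
t: 14.97
ee_pos: [0.444, -0.1841, 0.0361]
tcp_rot: [1.964, 2.451, -0.0]
contact_force: [0.6, 0.7, -0.4]
grip_width: 0.679
```

Emit:
apply_moves --pt "255 0.03 -0.15 0 0 0 0" --pt "255 0.07 -0.3 0 0 0 0" --pt "255 0.07 -0.3 0 0 0 0"

```text
t: 15.22
ee_pos: [0.4446, -0.187, 0.0361]
tcp_rot: [1.964, 2.451, -0.0]
contact_force: [-0.5, -0.1, -1.3]
grip_width: 0.677
```

Emit:
apply_moves --pt "255 0.02 -0.1 0 0 0 0" --pt "255 0.05 -0.2 0 0 0 0" --pt "255 0.07 -0.3 0 0 0 0" --pt "255 0.07 -0.3 0 0 0 0"

```text
t: 15.55
ee_pos: [0.4453, -0.1899, 0.0361]
tcp_rot: [1.964, 2.451, -0.0]
contact_force: [-0.3, -0.5, 0.1]
grip_width: 0.679
```

Run:
```python
from pg import *
cap('side','d16.png');c=cap('wrist')
r,b,k=panel(c,.042);print(b.round(1).tolist(),cv2.contourArea(k))
s=readout.sense();print(s['t'],s['ee_pos'],s['contact_force'],s['moment'])
b=cv2.imread('pics/d16.png')[170:270,380:480]
cv2.imwrite('pics/d16c.png',cv2.resize(b,(600,600),interpolation=2))
```

```text
[[407.1000061035156, -160.89999389648438], [417.6000061035156, -208.5], [476.0, -195.5], [465.3999938964844, -147.89999389648438]] 9782.5
15.65 [ 0.44526185 -0.18983168  0.03609435] [-0.5076085  -0.11514575 -1.06556774] [-0.11766938  0.01980217 -0.07109726]
```

View pics/d16c.png

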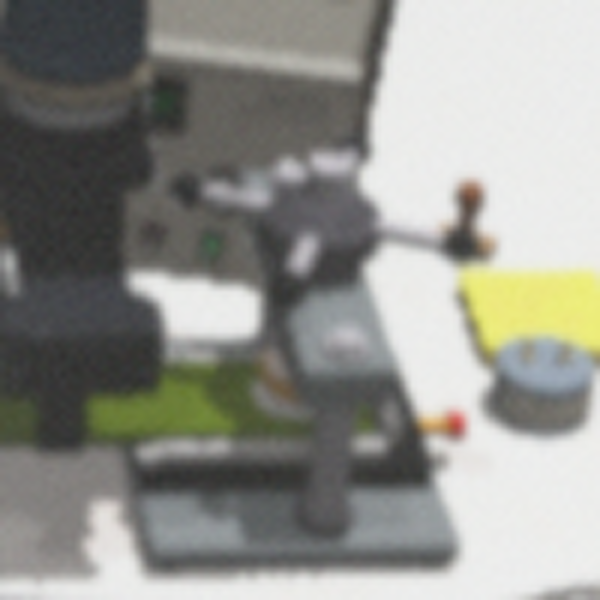

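Emit:
apply_moves --pt "255 0.02 -0.1 0 0 0 0" --pt "255 0.05 -0.2 0 0 0 0" --pt "255 0.07 -0.3 0 0 0 0" --pt "255 0.07 -0.3 0 0 0 0"

```text
t: 15.98
ee_pos: [0.446, -0.1929, 0.0361]
tcp_rot: [1.964, 2.451, -0.0]
contact_force: [0.5, -0.5, -1.6]
grip_width: 0.679
```

Emit:
apply_moves --pt "255 0.02 -0.1 0 0 0 0" --pt "255 0.05 -0.2 0 0 0 0" --pt "255 0.07 -0.3 0 0 0 0" --pt "255 0.07 -0.3 0 0 0 0"

```text
t: 16.32
ee_pos: [0.446, -0.1941, 0.0357]
tcp_rot: [-1.961, -2.45, -0.001]
contact_force: [-0.5, 5.0, -0.6]
grip_width: 0.681
```

Emit:
apply_moves --pt "255 0.01 -0.05 0 0 0 0" --pt "255 0.02 -0.1 0 0 0 0" --pt "255 0.02 -0.1 0 0 0 0"

```text
t: 16.57
ee_pos: [0.4459, -0.1941, 0.0356]
tcp_rot: [-1.959, -2.449, -0.003]
contact_force: [-1.2, 7.2, 2.3]
grip_width: 0.677
```

Run:
```python
from pg import *
cap('side','d17.png');c=cap('wrist')
r,b,k=panel(c,.042);print(b.round(1).tolist(),cv2.contourArea(k))
s=readout.sense();print(s['t'],s['ee_pos'],s['contact_force'],s['moment'])
b=cv2.imread('pics/d17.png')[170:270,380:480]
cv2.imwrite('pics/d17c.png',cv2.resize(b,(600,600),interpolation=2))
```

```text
[[407.6000061035156, -165.1999969482422], [418.29998779296875, -212.5], [476.3999938964844, -199.39999389648438], [465.79998779296875, -152.10000610351562]] 9810.0
16.6667 [ 0.4458908  -0.19413452  0.03559493] [-0.90433085  7.9127189   0.58388087] [1.48257009 0.23942121 0.04300293]
```

View pics/d17c.png

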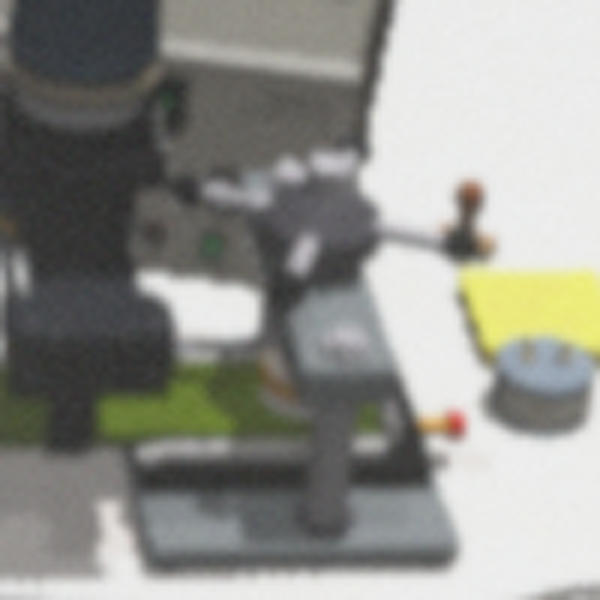

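Firm contact: 8 N, with motion blocked, and the moment arm matches a contact at the fingertips. Release, back off and lift to look.

Emit:
apply_moves --pt "30 0 0 0 0 0 0" --pt "30 0 0 0 0 0 0" --pt "30 0 0.1 0.5 0 0 0" --pt "30 -0.2 1 2 0 0 0" --pt "30 -0.6 3 4.5 0 0 0" --pt "30 -0.6 5 8 0 0 0" --pt "30 -0.6 7 12 0 0 0" --pt "30 -0.6 9 16 0 0 0"

```text
t: 17.33
ee_pos: [0.4406, -0.1098, 0.1923]
tcp_rot: [1.966, 2.449, -0.001]
contact_force: [2.1, 1.3, -0.4]
grip_width: 0.884
```

Emit:
apply_moves --pt "30 0 -1 3 0 0 0" --pt "30 0 -3 6 0 0 0" --pt "30 0 -5 9 0 0 0" --pt "30 0 -5 9 0 0 0"

```text
t: 17.67
ee_pos: [0.4438, -0.1654, 0.2871]
tcp_rot: [1.964, 2.435, 0.01]
contact_force: [0.6, -0.8, 0.7]
grip_width: 0.883
```

Run:
```python
from pg import *
cap('side','d18.png');c=cap('wrist','w18.png')
s=readout.sense();print(s['t'],s['ee_pos'],s['contact_force'],s['moment'],s['joint_positions'].round(2))
b=cv2.imread('pics/d18.png')[170:270,380:480]
cv2.imwrite('pics/d18c.png',cv2.resize(b,(600,600),interpolation=2))
```

```text
17.7667 [ 0.44138212 -0.16084237  0.28200522] [-0.07601888 -0.09109854 -1.13570754] [-0.01471168  0.00310245  0.03285347] [-0.5   0.07  0.82  1.96 -0.05  1.14  0.55]
```

View pics/d18c.png

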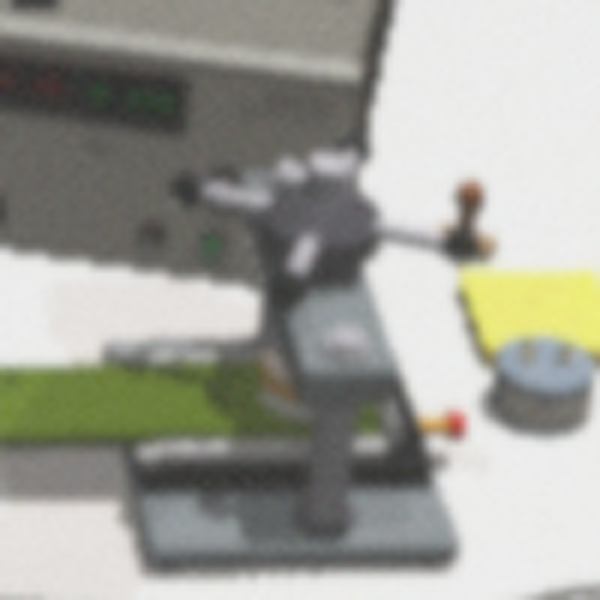

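View pics/w18.png

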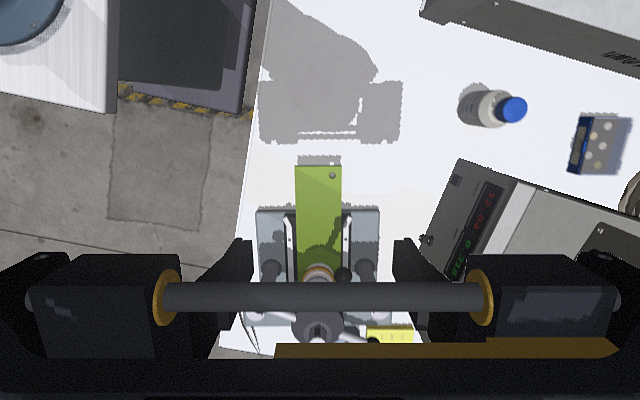

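The panel lies straight between the guides. Checking its overhang past the bed's front edge (expected 68 mm).

Run:
```python
from pg import *
c=cap('wrist');f=c['frame']
cv2.imwrite('pics/w18c.png',cv2.resize(f[150:350,230:420,::-1],None,fx=4,fy=3,interpolation=2))
r,b,k=panel(c,.042);print(b.round(1).tolist(),r)
P=cloud(c)
for v in range(196,224,3): print(v,P[v,275].round(4),P[v,365].round(4),f[v,275],f[v,365])
```

```text
[[407.20001220703125, -166.0], [442.29998779296875, -321.3999938964844], [500.8999938964844, -308.20001220703125], [465.79998779296875, -152.8000030517578]] ((454.0505676269531, -237.10610961914062), (60.077232360839844, 159.31956481933594), 12.745413780212402)
196 [ 0.3856 -0.2208 -0.0022] [ 0.5108 -0.1934 -0.0026] [235 233 236] [237 234 236]
199 [ 0.3865 -0.2247 -0.001 ] [ 0.5117 -0.1974 -0.0015] [234 232 234] [236 234 238]
202 [ 0.3871 -0.2298 -0.0031] [ 0.5128 -0.2016 -0.0011] [234 234 235] [236 236 242]
205 [ 0.388  -0.2338 -0.0016] [ 0.5139 -0.206  -0.0011] [234 233 234] [236 234 236]
208 [ 0.3888 -0.238  -0.0009] [ 0.5151 -0.2105 -0.0014] [216 211 214] [191 189 194]
211 [ 0.3896 -0.2424 -0.0008] [ 5.159e-01 -2.144e-01  3.000e-04] [136 134 135] [119 119 121]
214 [ 0.3915 -0.2415  0.0138] [ 0.514  -0.2143  0.0148] [103 106 112] [108 114 119]
217 [ 0.3924 -0.2448  0.0166] [ 0.5145 -0.2178  0.0174] [152 160 167] [154 163 170]
220 [ 0.3932 -0.249   0.017 ] [ 0.5156 -0.2219  0.0178] [160 171 176] [152 157 166]
223 [ 0.394  -0.2531  0.0177] [ 0.5167 -0.2262  0.018 ] [155 164 172] [158 164 173]
```

View pics/w18c.png

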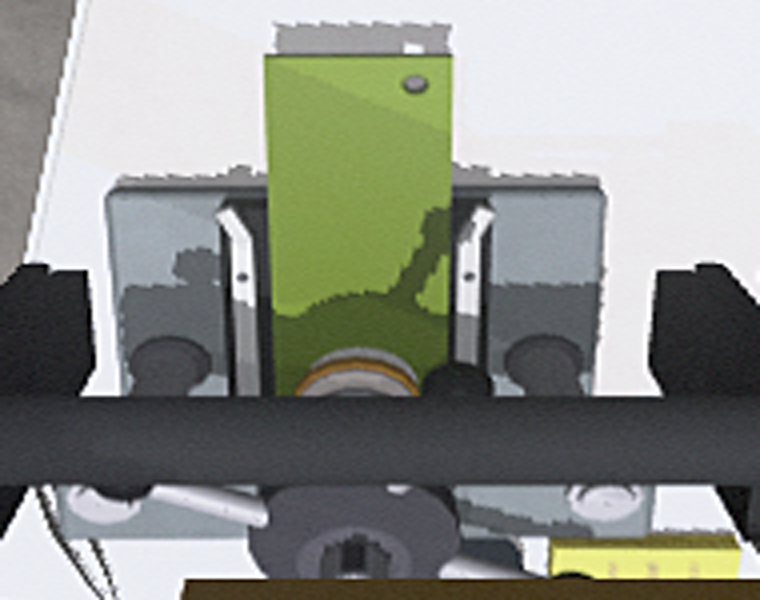

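The overhang reads 68–70 mm, matching the stop. For the star I'll straddle the hub from above with open fingers and twist, so each finger pushes a spoke as a pure couple. First check the room around it and re-measure the axis.

Run:
```python
from pg import *
A=np.array([.470,-.308])
for n in('scene','side','wrist'):
    c=cap(n);P=cloud(c).reshape(-1,3)
    p=P[(P[:,2]>.19)&(P[:,2]<.42)&(P[:,0]>.3)]; d=np.hypot(*(p[:,:2]-A).T)
    k=(p[:,0]>A[0]+.05)&(d<.3)
    if n!='wrist' and k.sum(): i=np.argsort(d[k])[:5]; print(n,p[k][i].round(3).tolist(),d[k][i].round(3), p[k][:,2].max())
c=cap('side');P=cloud(c)
k=(P[...,2]>.167)&(P[...,2]<.19)&(np.hypot(P[...,0]-A[0],P[...,1]-A[1])<.05);print('spindle',k.sum(),P[k].mean(0),np.argwhere(k).mean(0)[::-1])
cv2.imwrite('pics/d19.png',cv2.resize(c['frame'][185:235,395:475,::-1],(800,500),interpolation=2))
```

```text
scene [[0.52, -0.178, 0.388], [0.522, -0.174, 0.392], [0.524, -0.172, 0.391], [0.53, -0.173, 0.391], [0.521, -0.17, 0.39]] [0.14  0.143 0.146 0.147 0.147] 0.39512869818831986
side [[0.665, -0.274, 0.192], [0.667, -0.286, 0.192], [0.668, -0.289, 0.192], [0.669, -0.309, 0.239], [0.665, -0.268, 0.191]] [0.198 0.198 0.199 0.199 0.199] 0.39083903705742806
spindle 40 [ 0.46631774 -0.31269582  0.17393926] [434.025 198.95 ]
```

View pics/d19.png

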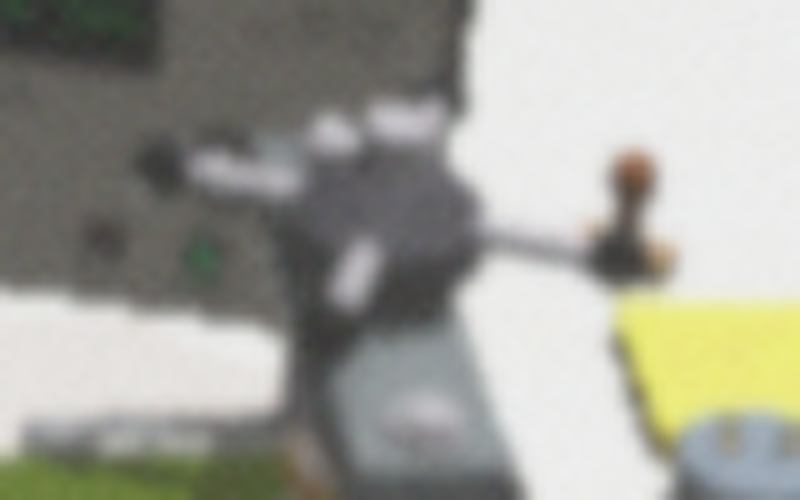

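Run:
```python
from pg import *
c=cap('side')
b=onplane(c,[[395+160/10,185+165/10],[395+615/10,185+255/10],[395+425/10,185+122/10],[395+333/10,185+133/10]],.148); b2=onplane(c,[[395+333/10,185+122/10]],.18)
print(b.round(4),b2); m=(b[0]+b[1])/2;d=b[0]-b[1];print(m,np.linalg.norm(d)/2,np.degrees(np.arctan2(d[1],d[0])))
```

```text
[[ 0.4821 -0.2487  0.148 ]
 [ 0.458  -0.3778  0.148 ]
 [ 0.5202 -0.3234  0.148 ]
 [ 0.5091 -0.2972  0.148 ]] [[ 0.46290288 -0.29631199  0.18      ]]
[ 0.47008409 -0.31324005  0.148     ] 0.06565595962525016 79.43699756980622
```

Axis consensus: (0.470,-0.309), with spokes at about 79°, 169°, 259° and 349°. Moving above it and turning the jaw line to the 124° gap, near the upper end of the last joint so it can turn clockwise about 270°.

Emit:
apply_moves --pt "30 0.4 -2 0 0 0 0.12" --pt "30 0.8 -4 0 0 0 0.24" --pt "30 1.2 -6 0 0 0 0.36" --pt "30 1.6 -8 0 0 0 0.48" --pt "30 2 -10 0 0 0 0.6" --pt "30 2.4 -12 0 0 0 0.72" --pt "30 2.8 -14 0 0 0 0.84" --pt "30 2.8 -14.6 0 0 0 0.96"

```text
t: 18.73
ee_pos: [0.4687, -0.3081, 0.2797]
tcp_rot: [-0.604, -3.081, 0.004]
contact_force: [0.0, 0.4, -1.3]
grip_width: 0.882
```

Emit:
apply_moves --pt "30 0 0 0 0 0 0.12" --pt "30 0 0 0 0 0 0.24" --pt "30 0 0 0 0 0 0.36" --pt "30 0 0 0 0 0 0.48" --pt "30 0 0 0 0 0 0.6" --pt "30 0 0 0 0 0 0.72" --pt "30 0 0 0 0 0 0.84" --pt "30 0 0 0 0 0 0.98"

```text
t: 19.4
ee_pos: [0.4689, -0.3049, 0.2767]
tcp_rot: [0.772, -3.037, -0.008]
contact_force: [0.6, -0.9, -0.6]
grip_width: 0.879
```

Run:
```python
from pg import *
c=cap('wrist','w20.png');cap('side','d20.png')
s=readout.sense();Rt=R.from_rotvec(s['tcp_rot']).as_matrix();print(s['t'],s['ee_pos'],'psi',np.degrees(np.arctan2(Rt[1,1],Rt[0,1])),s['joint_positions'].round(2),s['contact_force'])
```

```text
19.5 [ 0.46830571 -0.30479292  0.27622856] psi 118.56267258428541 [ 0.23  0.24  0.34  1.75 -0.09  1.17  2.66] [0.19185877 0.74095092 0.37381894]
```

View pics/w20.png

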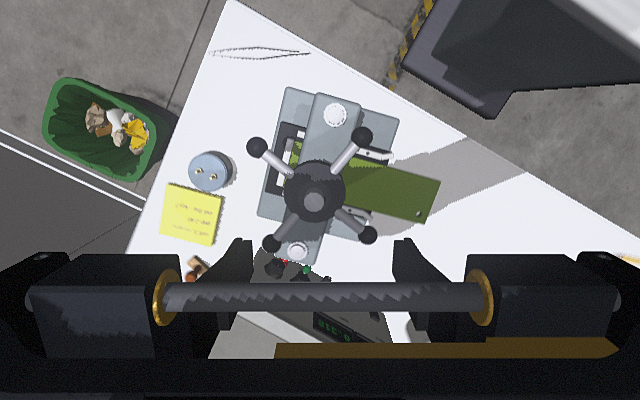

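View pics/d20.png

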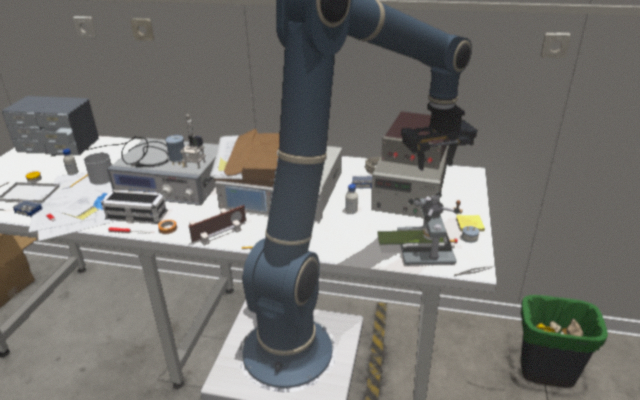

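The last joint reached its limit at 118.6°, so I'll back off to about 109°, which still clears the spokes. All four balls are now visible at (257,146), (363,137), (272,243) and (368,235). Refining axis and spoke angles.

Run:
```python
from pg import *
c=cap('wrist');g=cv2.cvtColor(c['frame'],cv2.COLOR_RGB2GRAY)
pts=[]
for u,v in[(257,146),(363,137),(368,235),(272,243)]:
    s=g[v-16:v+17,u-16:u+17]; m=(s<45).astype(np.uint8); n,l,st,ce=cv2.connectedComponentsWithStats(m)
    i=1+np.argmin([np.hypot(*(ce[j]-16)) - .02*st[j,4] for j in range(1,n)]); cc=ce[i]; pts.append((u-16+cc[0],v-16+cc[1])); print(pts[-1],st[i])
b=onplane(c,pts,.148)[:,:2]; print(b.round(4),'AC',(b[0]+b[2])/2,np.linalg.norm(b[0]-b[2])/2,'BD',(b[1]+b[3])/2,np.linalg.norm(b[1]-b[3])/2)
A=b.mean(0)
for q in b: print(np.degrees(np.arctan2(*(q-A)[::-1])))
h=onplane(c,[[315,201]],.18);print(h,c['o'])
s=readout.sense();Rt=R.from_rotvec(s['tcp_rot']).as_matrix();print(Rt.round(3),s['ee_pos'])
```

```text
(np.float64(265.0), np.float64(143.5)) [24 13  1  2  2]
(np.float64(370.0), np.float64(140.0)) [23 19  1  1  1]
(np.float64(368.0), np.float64(231.0)) [16 12  1  1  1]
(np.float64(273.0), np.float64(240.5)) [17 13  1  2  2]
[[ 0.4499 -0.3709]
 [ 0.4031 -0.2911]
 [ 0.4778 -0.2485]
 [ 0.5298 -0.324 ]] AC [ 0.46387371 -0.30968508] 0.06277088451993248 BD [ 0.46644004 -0.30756506] 0.06542708862470774
-103.72540085949939
164.2321982920224
78.13008503146368
-13.405442532970264
[[ 0.46696481 -0.31132664  0.18      ]] [ 0.39791685 -0.34442801  0.43746472]
[[-0.88  -0.475 -0.007]
 [-0.475  0.88   0.005]
 [ 0.004  0.008 -1.   ]] [ 0.46759435 -0.30636668  0.27667694]
```

Run:
```python
from pg import *
c=cap('wrist');f=c['frame'];g=cv2.cvtColor(f,cv2.COLOR_RGB2GRAY)
cv2.imwrite('pics/w21.png',cv2.resize(f[115:265,235:395,::-1],(800,600),interpolation=2))
b=onplane(c,[(257,146),(363,137),(368,235),(272,243)],.148)[:,:2]; print((b[0]+b[2])/2,(b[1]+b[3])/2,np.linalg.norm(b[0]-b[2])/2,np.linalg.norm(b[1]-b[3])/2)
```

```text
[ 0.46766352 -0.31305599] [ 0.46755816 -0.31256577] 0.06626837701238433 0.06576705818780158
```

View pics/w21.png

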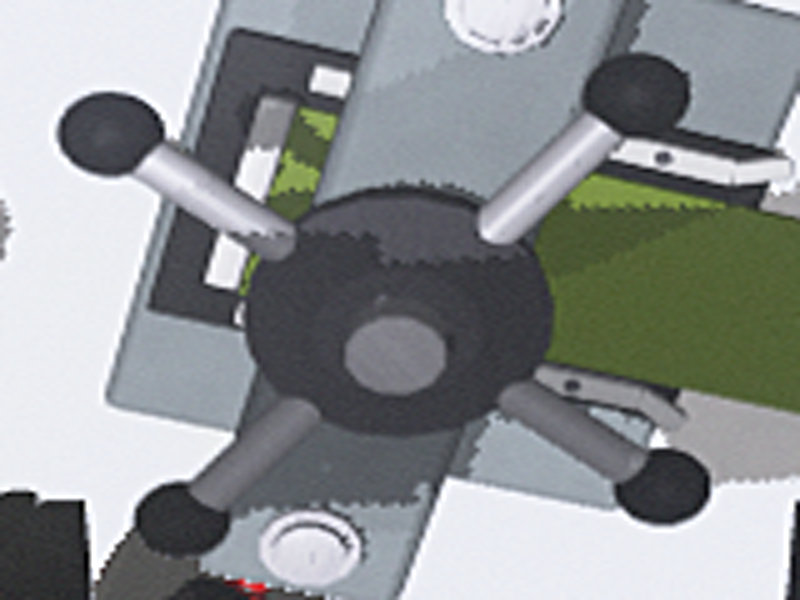

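The close view clearly shows the panel's silvered end against the white stop, still straight. Backing the yaw off.

Emit:
apply_moves --pt "30 0 0 0 0 0 -0.1" --pt "30 0 0 0 0 0 -0.2" --pt "30 0 0 0 0 0 -0.26" --pt "30 0 0 0 0 0 -0.26"

```text
t: 19.93
ee_pos: [0.4683, -0.3061, 0.2775]
tcp_rot: [0.367, -3.114, -0.007]
contact_force: [0.8, 0.0, -0.1]
grip_width: 0.883
```

Run:
```python
from pg import *
c=cap('wrist','w22.png')
s=readout.sense();Rt=R.from_rotvec(s['tcp_rot']).as_matrix();print(s['t'],s['ee_pos'],'psi',np.degrees(np.arctan2(Rt[1,1],Rt[0,1])),Rt[:,2].round(3),s['joint_positions'].round(2))
cv2.imwrite('pics/w22c.png',cv2.resize(c['frame'][115:265,235:395,::-1],(800,600),interpolation=2))
```

```text
19.9833 [ 0.46842546 -0.30583143  0.27753219] psi 103.59962381651191 [-0.006  0.004 -1.   ] [ 0.18  0.24  0.4   1.76 -0.1   1.17  2.41]
```

View pics/w22c.png

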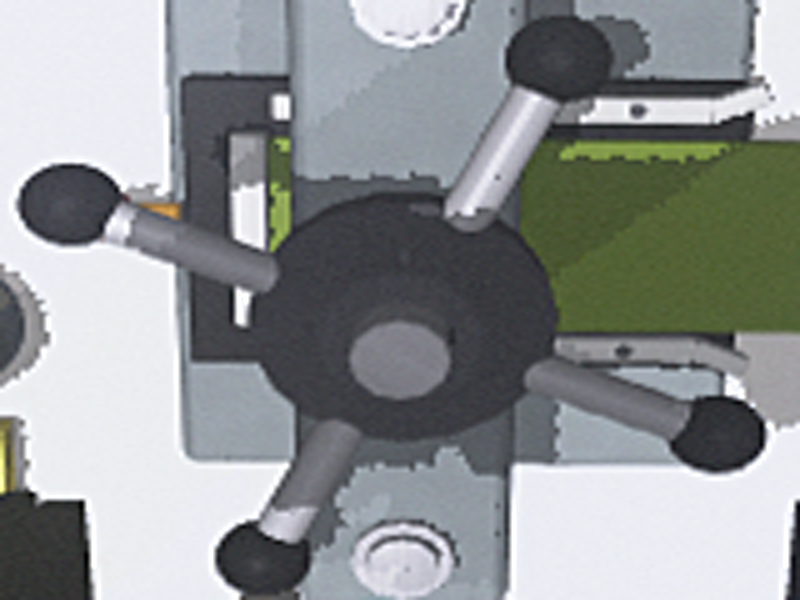

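Jaw line is at 103.6°, so turn back a little (+0.12) for clearance. The hub sits about 6 mm left of the tool's centre line (u≈315 against 322.5), so shift y by -0.57 cm.

Emit:
apply_moves --pt "30 0.1 -0.57 0 0 0 0.06" --pt "30 0.1 -0.57 0 0 0 0.12" --pt "30 0.1 -0.57 -2 0 0 0.12" --pt "30 0.1 -0.57 -4 0 0 0.12" --pt "30 0.1 -0.57 -6 0 0 0.12" --pt "30 0.1 -0.57 -8 0 0 0.12" --pt "30 0.1 -0.57 -8 0 0 0.12" --pt "30 0.1 -0.57 -8 0 0 0.12"

```text
t: 20.65
ee_pos: [0.469, -0.3112, 0.1971]
tcp_rot: [0.558, -3.084, -0.009]
contact_force: [1.2, -0.4, -0.1]
grip_width: 0.878
```

Run:
```python
from pg import *
c=cap('wrist','w23.png');d=cap('side','d23.png');e=cap('scene')
s=readout.sense();Rt=R.from_rotvec(s['tcp_rot']).as_matrix();print(s['t'],s['ee_pos'],'psi',np.degrees(np.arctan2(Rt[1,1],Rt[0,1])),Rt[:,2].round(3),s['joint_positions'].round(2),s['contact_force'])
cv2.imwrite('pics/d23c.png',np.hstack([cv2.resize(d['frame'][150:270,380:500,::-1],(400,400),interpolation=2),cv2.resize(e['frame'][90:210,370:490,::-1],(400,400),interpolation=2)]))
```

```text
20.8 [ 0.47031791 -0.31211631  0.19912883] psi 110.46730975343895 [-0.004  0.003 -1.   ] [ 0.23  0.32  0.36  1.84 -0.13  1.01  2.57] [ 0.71616642 -0.34077667 -0.05083997]
```

View pics/w23.png

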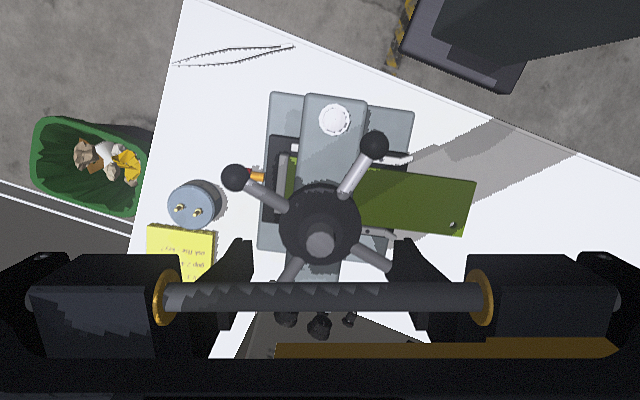

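View pics/d23c.png

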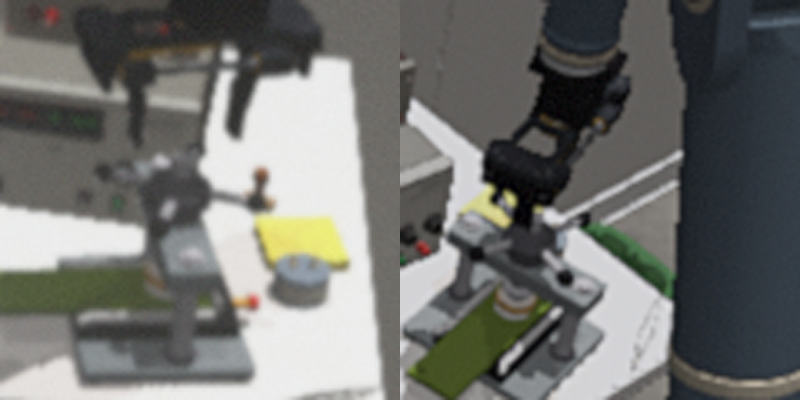

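The hub is centred (u≈320) between the fingers, with the spokes 30° away. Descending so the tips pass beside the spokes.

Emit:
apply_moves --pt "30 0 0 -1.5 0 0 0" --pt "30 0 0 -3 0 0 0" --pt "30 0 0 -4 0 0 0" --pt "30 0 0 -5 0 0 0" --pt "30 0 0 -5.6 0 0 0" --pt "30 0 0 -5.6 0 0 0"

```text
t: 21.3
ee_pos: [0.4689, -0.3113, 0.1407]
tcp_rot: [0.556, -3.086, -0.01]
contact_force: [-0.6, 0.7, -0.5]
grip_width: 0.886
```

Run:
```python
from pg import *
c=cap('wrist','w24.png')
s=readout.sense();Rt=R.from_rotvec(s['tcp_rot']).as_matrix();print(s['t'],s['ee_pos'],'psi',np.degrees(np.arctan2(Rt[1,1],Rt[0,1])),Rt[:,2].round(3),s['joint_positions'].round(2),s['contact_force'])
```

```text
21.35 [ 0.46927037 -0.31154882  0.14135774] psi 110.43392911199435 [-0.006  0.005 -1.   ] [ 0.26  0.39  0.33  1.9  -0.16  0.89  2.59] [-0.18656779 -0.27535683  0.96556052]
```

View pics/w24.png

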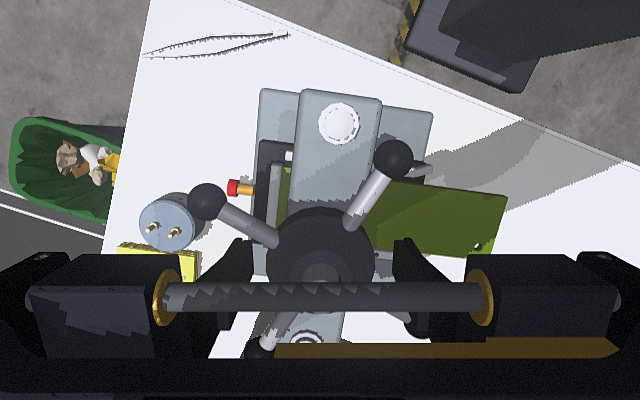

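In place with no contact. Turning clockwise.

Emit:
apply_moves --pt "30 0 0 0 0 0 -0.1" --pt "30 0 0 0 0 0 -0.2" --pt "30 0 0 0 0 0 -0.3" --pt "30 0 0 0 0 0 -0.4" --pt "30 0 0 0 0 0 -0.5" --pt "30 0 0 0 0 0 -0.6"

```text
t: 21.85
ee_pos: [0.4706, -0.312, 0.1425]
tcp_rot: [-0.387, -3.117, -0.009]
contact_force: [1.3, -1.0, -1.9]
grip_width: 0.879
```

```bash
cat > st.py <<'E'
from pg import *
import sys
s=readout.sense();Rt=R.from_rotvec(s['tcp_rot']).as_matrix();print(s['t'],s['ee_pos'].round(4),'psi',np.degrees(np.arctan2(Rt[1,1],Rt[0,1])).round(1),s['joint_positions'].round(2),s['contact_force'].round(1),s['moment'].round(2))
if len(sys.argv)>1: cap('wrist',sys.argv[1])
E
python3 st.py w25.png
```

```text
21.85 [ 0.4706 -0.312   0.1425] psi 75.8 [ 0.15  0.4   0.47  1.9  -0.23  0.89  2.06] [ 1.3 -1.  -1.9] [-0.11 -0.27  0.17]
```

View pics/w25.png

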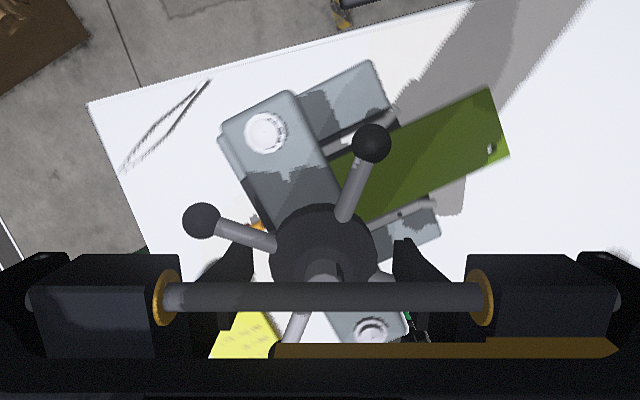

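The star is turning with the fingers (moment 0.17 N m, lateral force small). Continuing.

Emit:
apply_moves --pt "30 0 0 0 0 0 -0.12" --pt "30 0 0 0 0 0 -0.24" --pt "30 0 0 0 0 0 -0.36" --pt "30 0 0 0 0 0 -0.48" --pt "30 0 0 0 0 0 -0.6" --pt "30 0 0 0 0 0 -0.72" --pt "30 0 0 0 0 0 -0.84" --pt "30 0 0 0 0 0 -0.96"

```text
t: 22.57
ee_pos: [0.4706, -0.3119, 0.1425]
tcp_rot: [1.78, 2.585, 0.012]
contact_force: [0.9, -0.7, 0.1]
grip_width: 0.881
```

```bash
python3 st.py
```

```text
22.5667 [ 0.4706 -0.3119  0.1425] psi 20.9 [-0.02  0.44  0.7   1.92 -0.37  0.91  1.23] [ 0.9 -0.7  0.1] [-0.15 -0.16  0.15]
```

Emit:
apply_moves --pt "30 0 0 0 0 0 -0.12" --pt "30 0 0 0 0 0 -0.24" --pt "30 0 0 0 0 0 -0.36" --pt "30 0 0 0 0 0 -0.48" --pt "30 0 0 0 0 0 -0.6" --pt "30 0 0 0 0 0 -0.72" --pt "30 0 0 0 0 0 -0.84" --pt "30 0 0 0 0 0 -0.96"

```text
t: 23.23
ee_pos: [0.4706, -0.3119, 0.1425]
tcp_rot: [2.77, 1.47, 0.012]
contact_force: [0.9, -1.3, -0.6]
grip_width: 0.879
```

```bash
python3 st.py w26.png
```

```text
23.2333 [ 0.4706 -0.3119  0.1425] psi -34.1 [-0.19  0.52  0.96  1.93 -0.53  0.96  0.43] [ 0.9 -1.3 -0.6] [-0.26 -0.11  0.13]
```

View pics/w26.png

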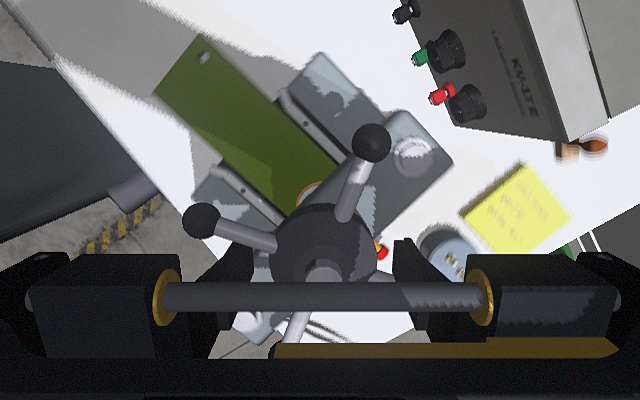

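Turning well. Joint 3 is climbing toward its limit, so I'll go another 0.7 rad and then re-engage on the next spokes.

Emit:
apply_moves --pt "30 0 0 0 0 0 -0.12" --pt "30 0 0 0 0 0 -0.24" --pt "30 0 0 0 0 0 -0.36" --pt "30 0 0 0 0 0 -0.48" --pt "30 0 0 0 0 0 -0.6" --pt "30 0 0 0 0 0 -0.7"

```text
t: 23.78
ee_pos: [0.4707, -0.3115, 0.1422]
tcp_rot: [3.105, 0.436, 0.01]
contact_force: [1.5, 0.5, 0.1]
grip_width: 0.88
```

```bash
python3 st.py
```

```text
23.7833 [ 0.4707 -0.3115  0.1422] psi -74.0 [-0.29  0.62  1.14  1.93 -0.67  1.02 -0.13] [1.5 0.5 0.1] [-0.1  -0.19  0.17]
```

Emit:
apply_moves --pt "30 0 0 0 0 0 0.12" --pt "30 0 0 1.5 0 0 0.15" --pt "30 0 0 3.5 0 0 0.15" --pt "30 0 0 5 0 0 0.2" --pt "30 0 0 5 0 0 0.32" --pt "30 0 0 5 0 0 0.44" --pt "30 0 0 5 0 0 0.56" --pt "30 0 0 5 0 0 0.68"

```text
t: 24.45
ee_pos: [0.4696, -0.3115, 0.1922]
tcp_rot: [2.777, 1.461, 0.011]
contact_force: [0.0, -0.5, -0.7]
grip_width: 0.881
```

Emit:
apply_moves --pt "30 0 0 0 0 0 0.12" --pt "30 0 0 0 0 0 0.24" --pt "30 0 0 0 0 0 0.36" --pt "30 0 0 0 0 0 0.48" --pt "30 0 0 0 0 0 0.6" --pt "30 0 0 0 0 0 0.72" --pt "30 0 0 0 0 0 0.84" --pt "30 0 0 0 0 0 0.96"

```text
t: 25.12
ee_pos: [0.4695, -0.3117, 0.1922]
tcp_rot: [1.79, 2.58, 0.012]
contact_force: [0.4, 0.1, 0.4]
grip_width: 0.881
```

```bash
python3 st.py w27.png
```

```text
25.1167 [ 0.4695 -0.3117  0.1922] psi 20.5 [-0.07  0.38  0.77  1.87 -0.32  1.01  1.19] [0.4 0.1 0.4] [-0.06 -0.01 -0.02]
```

View pics/w27.png

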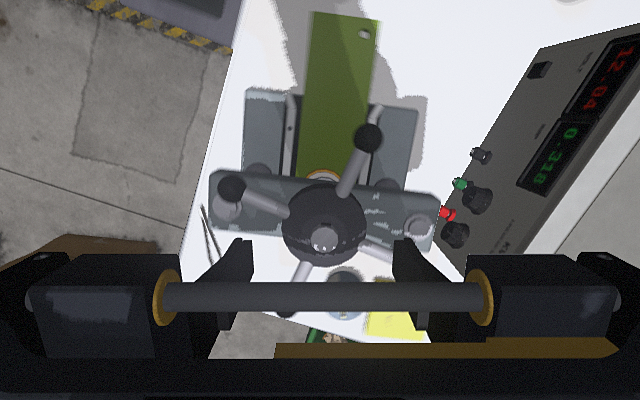

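The spokes now sit about 26° from the fingers. Adding a little CCW clearance, then descending and turning on.

Emit:
apply_moves --pt "30 0 0 0 0 0 0.1" --pt "30 0 0 -1.5 0 0 0.1" --pt "30 0 0 -3 0 0 0.1" --pt "30 0 0 -4.2 0 0 0.1" --pt "30 0 0 -5 0 0 0.1" --pt "30 0 0 -5 0 0 0.1"

```text
t: 25.67
ee_pos: [0.4685, -0.3108, 0.14]
tcp_rot: [-1.671, -2.657, -0.011]
contact_force: [-0.2, -0.5, -0.5]
grip_width: 0.881
```

```bash
python3 st.py
```

```text
25.6667 [ 0.4685 -0.3108  0.14  ] psi 25.7 [-0.02  0.44  0.71  1.92 -0.37  0.91  1.32] [-0.2 -0.5 -0.5] [-0.03  0.07 -0.02]
```

Emit:
apply_moves --pt "30 0 0 0 0 0 -0.12" --pt "30 0 0 0 0 0 -0.24" --pt "30 0 0 0 0 0 -0.36" --pt "30 0 0 0 0 0 -0.48" --pt "30 0 0 0 0 0 -0.6" --pt "30 0 0 0 0 0 -0.72" --pt "30 0 0 0 0 0 -0.84" --pt "30 0 0 0 0 0 -0.96"

```text
t: 26.33
ee_pos: [0.4699, -0.3111, 0.142]
tcp_rot: [2.712, 1.579, 0.011]
contact_force: [-0.0, 0.5, -2.2]
grip_width: 0.878
```

```bash
python3 st.py
```

```text
26.3333 [ 0.4699 -0.3111  0.142 ] psi -29.6 [-0.19  0.52  0.96  1.93 -0.53  0.96  0.51] [-0.   0.5 -2.2] [ 0.09 -0.06  0.21]
```

Emit:
apply_moves --pt "30 0 0 0 0 0 -0.1" --pt "30 0 0 0 0 0 -0.2" --pt "30 0 0 0 0 0 -0.28"

```text
t: 26.58
ee_pos: [0.4702, -0.3109, 0.1419]
tcp_rot: [2.905, 1.187, 0.01]
contact_force: [0.5, 0.1, -1.7]
grip_width: 0.883
```

```bash
python3 st.py
```

```text
26.5833 [ 0.4702 -0.3109  0.1419] psi -45.5 [-0.23  0.56  1.04  1.93 -0.59  0.98  0.29] [ 0.5  0.1 -1.7] [ 0.13 -0.01  0.21]
```

Moment has risen to 0.21 N m (spring engaged). Creeping on to the stop.

Emit:
apply_moves --pt "30 0 0 0 0 0 -0.05" --pt "30 0 0 0 0 0 -0.1" --pt "30 0 0 0 0 0 -0.15" --pt "30 0 0 0 0 0 -0.15"

```text
t: 26.92
ee_pos: [0.4703, -0.311, 0.1419]
tcp_rot: [2.983, 0.971, 0.01]
contact_force: [1.3, 1.0, -0.3]
grip_width: 0.883
```

```bash
python3 st.py
```

```text
26.9167 [ 0.4703 -0.311   0.1419] psi -54.0 [-0.25  0.58  1.08  1.93 -0.62  1.    0.17] [ 1.3  1.  -0.3] [ 0.27 -0.01  0.1 ]
```

Emit:
apply_moves --pt "30 0 0 0 0 0 -0.04" --pt "30 0 0 0 0 0 -0.08" --pt "30 0 0 0 0 0 -0.08"

```text
t: 27.17
ee_pos: [0.4704, -0.3109, 0.1419]
tcp_rot: [3.014, 0.866, 0.006]
contact_force: [0.8, -0.2, 0.2]
grip_width: 0.88
```

```bash
python3 st.py
```

```text
27.1667 [ 0.4704 -0.3109  0.1419] psi -57.9 [-0.27  0.59  1.1   1.93 -0.63  1.    0.11] [ 0.8 -0.2  0.2] [0.17 0.   2.44]
```

Moment jumped to 2.44 N m: the star is against its stop. Backing off, lifting clear and checking.

Emit:
apply_moves --pt "30 0 0 0 0 0 0.08" --pt "30 0 0 0 0 0 0.15" --pt "30 0 0 0 0 0 0.18" --pt "30 0 0 2 0 0 0.18" --pt "30 0 0 5 0 0 0.18" --pt "30 0 0 9 0 0 0.18" --pt "30 0 0 13 0 0 0.18" --pt "30 0 0 16 0 0 0.18"

```text
t: 27.83
ee_pos: [0.4692, -0.3129, 0.3048]
tcp_rot: [2.931, 1.112, 0.012]
contact_force: [0.8, -0.5, -0.4]
grip_width: 0.883
```

```bash
python3 st.py w28.png
python3 - <<'E'
from pg import *
d=cap('side');cap('scene','s28.png')
cv2.imwrite('pics/d28c.png',cv2.resize(d['frame'][170:270,370:490,::-1],(720,600),interpolation=2))
c=cap('wrist');cv2.imwrite('pics/w28c.png',cv2.resize(c['frame'][20:280,180:440,::-1],(600,600),interpolation=2))
E
```

```text
27.8333 [ 0.4692 -0.3129  0.3048] psi -48.4 [-0.38  0.39  1.21  1.74 -0.39  1.27  0.08] [ 0.8 -0.5 -0.4] [-0.15  0.02 -0.01]
```

View pics/w28.png

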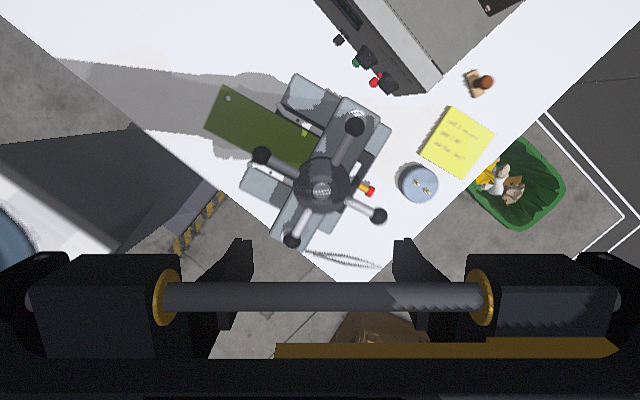

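View pics/d28c.png

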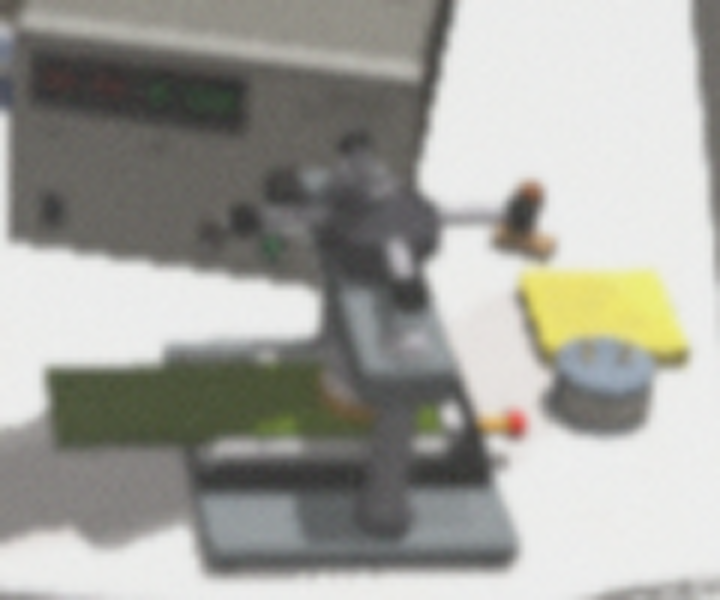

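Spokes are aligned with the press axes and the electrode is down on the panel. Measuring the star angle and the panel's final position, then moving away for a clear look.

Run:
```python
from pg import *
c=cap('wrist')
b=onplane(c,[(354,127),(378,215),(292,242),(261,155)],.148)[:,:2];A=b.mean(0);print(A,np.linalg.norm(b-A,axis=1))
print([np.degrees(np.arctan2(*(q-A)[::-1])).round(1) for q in b])
r,bx,k=panel(c,.042);print(r,bx.round(1).tolist())
```

```text
[ 0.46928783 -0.31126673] [0.06592447 0.06548935 0.06724333 0.06646433]
[np.float64(13.6), np.float64(-75.6), np.float64(-165.6), np.float64(103.2)]
((452.5660705566406, -226.37222290039062), (59.15203094482422, 133.76263427734375), 12.789605140686035) [[408.8999938964844, -167.6999969482422], [438.5, -298.1000061035156], [496.20001220703125, -285.0], [466.6000061035156, -154.60000610351562]]
```

Emit:
apply_moves --pt "30 -0.3 4 1 0 0 0.06" --pt "30 -0.6 8 2 0 0 0.12" --pt "30 -0.9 12 3 0 0 0.2" --pt "30 -1.2 16 4 0 0 0.3" --pt "30 -1.5 20 4 0 0 0.42" --pt "30 -1.5 24 4 0 0 0.54" --pt "30 -1.5 28 4 0 0 0.66" --pt "30 -1.5 32 4 0 0 0.78"

```text
t: 28.75
ee_pos: [0.4528, 0.0107, 0.3406]
tcp_rot: [-2.282, -2.159, -0.011]
contact_force: [1.5, -0.0, 0.2]
grip_width: 0.883
```

```bash
python3 st.py w29.png
python3 - <<'E'
from pg import *
d=cap('side','d29.png');e=cap('scene','s29.png')
cv2.imwrite('pics/d29c.png',np.hstack([cv2.resize(d['frame'][170:270,370:490,::-1],(400,400),interpolation=2),cv2.resize(e['frame'][120:220,340:440,::-1],(400,400),interpolation=2)]))
E
```

```text
28.75 [0.4528 0.0107 0.3406] psi -3.2 [-1.17 -0.08  1.03  1.9   0.06  1.27 -0.22] [ 1.5 -0.   0.2] [-0.07 -0.04  0.01]
```

View pics/d29c.png

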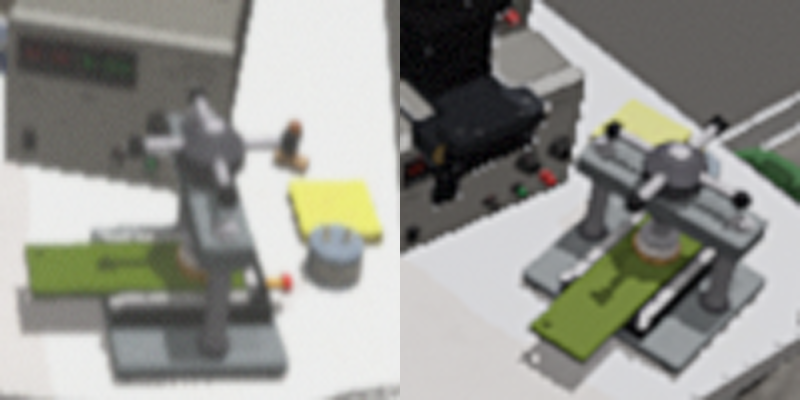

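View pics/s29.png

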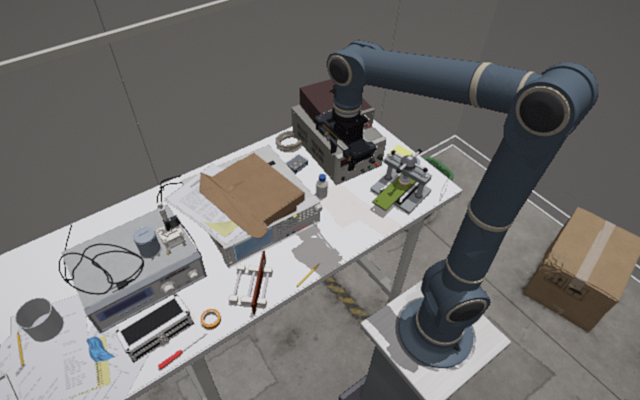

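Final checks agree:
- **Star:** spokes at 13.9°, against 13.4° expected at the stop.
- **Panel:** plain end 153.4 mm from the axis, against 155 mm expected, so within calibration.
- **Other items:** the brown panel is standing in the rack. The bottle, coil and tape are where they were.

Handing in.

```bash
python3 -c "
from cell import job
print(job.finish_job())"
```

```text
the job is handed in; nothing more can be done
None
```

The green panel is loaded in the test cell and clamped, and the job was handed in at about 29 s of the 72 s allowed. `finish_job` gave no verdict.

**What I did**
- I lifted the green panel from the rack and set it tilted on the open bench. I let it drop flat with a silver spot up, then regripped it across its width.
- I slid it silvered end first between the guides until it met the stop, where it was blocked at about 8 N.
- I straddled the hub with open fingers and turned the star clockwise in two goes, until the moment jumped to 2.4 N m at its stop. Then I lifted the arm clear.

**Last checks**
- **Star:** the spokes stand at about 13.9°, against 13.4° expected at 4.7 rad.
- **Panel:** it lies straight between the guides. Its plain end measures 153.4 mm from the axis, against 155 mm expected, which is within the 2 mm calibration. Before clamping, the wrist picture showed its end touching the white stop.
- **Electrode:** it sits on the panel over the spot, so the spot itself was hidden and I could not see it directly.
- **Other items:** the brown panel stands in the rack, and the bottle, coil and tape look unmoved in the pictures.

**What disagreed or went wrong**
- Early estimates of the press axis differed by up to about 10 mm between views. I settled it with four-ball measurements and the contact with the stop.
- The last joint ran into its 2.66 rad limit once while I was lining up over the star. The arm held there, the readings stayed within range, and I backed it off.

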